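# Mark the slats in the lever press

### The arm

A 6-joint arm with a two-finger parallel gripper is mounted at the origin on the work surface. World frame = base frame: x ahead of the robot, y to its left, z up, the work surface at z = 0. Lengths are in m, angles in rad, forces in N, time in s.
With the tool pointing down it reaches from about 0.25 to 0.775 m from the base axis. Payload 4 kg.
Tool frame: the origin (TCP) lies at the very end of the fingers, on their centre line; the grasp point (between the pads) lies 19 mm behind it; z points along the fingers, y is the line along which they close (so a half turn about z gives the same grasp; the last joint's range is limited). The gripper opens to 94 mm and grips with 3 to 60 N. Pads are 16 mm wide; open, the fingers measure 119 mm over their backs; the gripper's body (75 mm by 177 mm) begins 78 mm behind the grasp point.
Start: joints at [-1.205, 0.087, 1.371, -0, 1.684, -0.103], TCP at [0.248, -0.491, 0.206] pointing down, gripper open.
Joint ranges: [-3.1, 3.1], [-0.76, 2.03], [0.27, 2.55], [-1.08, 4.22], [0.17, 2.65], [-2.57, 2.57]. Speed limits (rad/s): [2.79, 2.79, 3.14, 3.14, 3.14, 3.14].

### API

Orientations are given as [roll, pitch, yaw] about the fixed x, y, z axes, in that order (R = Rz(yaw) Ry(pitch) Rx(roll)).
In Python, from bench import robot gives the robot as it stands. The module is installed in compiled form; this text tells all that it offers.
- The arm moves only by the tool move_arm, never from a script. Its argument "deltas" is one flat list of numbers, 7 for each row, row after row: the turn, a rotation vector about the tool's x, y, z in rad, then the shift along the tool's x, y, z in cm, then the closure, from -1 (fully open) to 1 (shut). A call has 1 to 8 rows; each row is the pose to reach, as a shift and turn from the pose commanded when the call began, along the tool's axes at that moment; what a row does not reach only later rows make up. A row lasts 1/10 s, in which the tool goes at most 50 mm and 8.59 degrees, less where a joint would pass 70% of its speed; a pose out of reach is approached as far as the arm can. A call with a gripper value outside its range is refused whole. The fingers move at their own pace and stop on an object; the grip force is fixed at half the most. Time passes only in rows, so rows that repeat a pose let the fingers close. It gives the time, the measured TCP pose, the force, the opening and the grip force at its end, in the units of the state.
- robot.get_obs(): the state, without advancing time (a new reading comes with each control period).
- robot.snapshot(name): name is "side" or "top" or "wrist"; returns a dict with "image" (400x640x3 uint8, red, green, blue), "depth" (400x640 float32, m along the optical axis (not along the pixel's ray), 0 where there is no reading), "fov_y" (degrees; the focal length in pixels is half the picture's height over the tangent of half this angle, whatever the lens; pixels are square), "cx", "cy" (the principal point, pixels), "origin" and "orientation" of the camera in the world; the wrist camera has in their place "T_tool_cam" (4x4, takes a point from camera to tool coordinates, whose origin is the TCP and whose axes are the flange's). Camera axes: x right, y up, looking along -z (the intrinsics and any distortion apply to the point x, -y, -z); pixel columns grow to the right and rows downward; lengths in m; the calibration is good to about 2 mm. A picture is of the moment at which its call begins: read the wrist's pose just before it.
- robot.close_job(): hands the job in; it is judged then, once.
The state is a dict: "time": time; "joint_positions": joint angles; "qvel": joint speeds; "joint_torque": joint torques, N m; "tool_pos": TCP position; "ee_rot": TCP orientation; "wrist_force": force on the tool from outside, world axes, zero at the start; "wrist_torque": the same for the moment, N m; "width": finger opening in m; "finger_force": force on a finger pad.
Only numpy, scipy, OpenCV 4.12 (cv2) and the standard library are available. Lean on these libraries where they do the work, as an engineer would, in place of code of your own. Each camera call takes 0.05 s, during which the arm holds its last target. There are 200 camera calls.

### The job

Swing the press's support leaf down level until it holds by itself, then lay every wooden slat from the mat side by side on the bed and leaf, flat, with its far end well in under the pressing bar. Pull the lever all the way down so that all the slats are pressed at the same time, hold it there for a good second, and ease it slowly back up without letting it snap. Then clear the slats into the grey tray, lying flat, and fold the leaf back up so that it stays up, leaving the other things on the bench where they are.

Things in the scene. Friction and masses are not known exactly. Their poses are not given: they have to be found in the camera images.
- press: Lever marking press, fixed, 150 deep x 240 wide x 220 mm tall. Origin on the table under it; +x points into the machine (its open front faces -x), y across, z up. Steel bed: top at z = 70 mm, x = -50 to 20, y = -120 to 120; a column closes the back at x = 22. The frame over the bed is up to 187 mm high, its front at x = -45. Leaf hinged at the bed's front edge, lever on top.
- leaf (a joint): Support leaf, a plate 240 wide x 100 long x 10 mm. Rad: 0 = upright, closing off the front of the bed; 1.571 = level, flush with the bed, sticking out 100 mm to the press's -x under the overhanging slats. An over-centre spring holds it at either end (3 N at the knob) and drives it, damped, to the nearer end from either side of about 0.4 rad.
- leaf_hinge (a point): Middle of the leaf's hinge axis (runs along the press's y): x = -52, z = 70 mm in the press frame.
- leaf_knob (a point): Centre of the leaf's black grip, a ball 28 mm in diameter beyond the middle of the leaf's free edge. Leaf upright: 125 mm above the hinge and 17 mm to -x of it; level: 125 mm to -x and 17 mm below. Pinched along the press's y, it turns freely between the fingers.
- lever (a joint): Press lever, rad: 0 = up (leaning 0.35 rad back from vertical to the press's +x); grows as it is pulled over to the press's -x and down; 1.3 = bottom stop. A spring pulls it to 0 (2 N at the handle at first, 10 N at the bottom); let go, it snaps back. It lowers the pressing bar in proportion, which meets the slats at about 1.17 and bears on them to the stop.
- lever_pivot (a point): Lever pivot, 200 mm above the table at x = 0 of the press, axis along the press's y.
- lever_knob (a point): Centre of the lever's black T-handle, a bar 20 mm in diameter and 90 long, along the press's y, 130 mm from the pivot, on a stem 14 mm in diameter. It can be hooked from behind (+x side), a finger on either side of the stem, and pulled over to -x. A pinched grip may slip under the spring.
- tray: Grey open tray, fixed, 230 (x) x 210 (y) x 30 mm high, walls 6 mm, floor 6 mm; origin at the centre of its underside on the table. Left or right of the press.
- mat: Thin black rubber mat, fixed, 270 (x) x 210 (y) x 4 mm, on which the slats lie at first; origin at the centre of its underside. On the other side of the press from the tray.
- slat0_center (a point): Centre (half-way up) of a plain beech slat 170 (x) x 30 (y) x 24 (z) mm, 0.1 kg, loose, on the mat at first. Two or three slats are present; an absent one has no pose from the start.
- slat1_center (a point): Centre (half-way up) of a plain beech slat 170 (x) x 30 (y) x 24 (z) mm, 0.1 kg, loose, on the mat at first. Two or three slats are present; an absent one has no pose from the start.
- slat2_center (a point): Centre (half-way up) of a plain beech slat 170 (x) x 30 (y) x 24 (z) mm, 0.1 kg, loose, on the mat at first. Two or three slats are present; an absent one has no pose from the start.
- brush: Bystander, loose: bench brush; not to be disturbed. Origin at its underside.
- driver: Bystander, loose: screwdriver; not to be disturbed. Origin at its underside.
- glue: Bystander, loose: white glue bottle with an orange cap, standing; not to be disturbed. Origin at its underside.
- spray: Bystander, loose: metal spray can, standing; not to be disturbed. Origin at its underside.
- tape: Bystander, loose: roll of tape lying flat; not to be disturbed. Origin at its underside.
- offcut: Bystander, loose: dark wooden offcut 90x60x40; not to be disturbed. Origin at its underside.
- case: Bystander, loose: black socket-set case 90x130x30; not to be disturbed. Origin at its underside.
- pad: Pressing bar over the bed, lowered by the lever. When raised it has the press's frame and covers x = -45 to 5, y = -112 to 112 mm, its underside at z = 122, 52 mm above the bed. Its face is sprung.

How it is judged:
By the outcome, as a careful person would: the job done as asked, in the order asked, and still so for the second after the job is handed in, with the robot touching nothing.
Of slat0, slat1, slat2 only 2 to 3 are there at a start; the rules pass over those that are not, and their reading is None.
At some moment in a run one of slat0, slat1, slat2 may be knocked a few centimetres aside while the robot is not near it.
It also fails if it takes over 210 s, if anything falls off the work surface, if the arm or the gripper's body presses on something with over 40 N, if the wrist force passes 120 N, or if a joint passes its speed limit or range.

## Working session

There is one attempt and no reset: what is moved stays moved. The work goes in short steps, Python scripts to look and compute and a tool call to move; the robot and the scene stay as the last step left them, time stands still between calls to the robot, and variables do not carry over. Pictures are saved under pics/ and viewed, at most 14 in all, crops included, and the job is handed in when it is done.

Besides the shell and the picture viewer there is one more tool, called after "Emit:" as a command line: name --argument value ..., lists and objects as JSON in quotes. move_arm: Moves the arm, as the interface text tells. Its arguments: {"type":"object","properties":{"deltas":{"type":"array","items":{"type":"number"}}},"required":["deltas"]}

```bash
mkdir -p pics
cat > h.py <<'E'
import numpy as np, cv2
from scipy.spatial.transform import Rotation as Ro
from bench import robot
def snap(n,name=None):
    o=robot.get_obs(); s=robot.snapshot(n)
    if n=="wrist":
        T=np.eye(4); T[:3,:3]=rot(o["ee_rot"]); T[:3,3]=o["tool_pos"]; T=T@np.array(s["T_tool_cam"])
        s["R"],s["o"]=T[:3,:3],T[:3,3]
    else:
        q=np.array(s["orientation"]); s["R"]=q if q.shape==(3,3) else rot(q); s["o"]=np.array(s["origin"])
    s["f"]=200/np.tan(np.radians(s["fov_y"])/2)
    if name: cv2.imwrite("pics/"+name,s["image"][:,:,::-1]); np.savez("pics/"+name+".npz",**{k:s[k] for k in("image","depth","R","o","f","cx","cy")})
    return s
def rot(r): return Ro.from_euler("xyz",r).as_matrix()
def ld(name): return {k:v for k,v in np.load("pics/"+name+".npz").items()}
def ray(s,u,v):
    d=np.array([(u-s["cx"])/s["f"],-(v-s["cy"])/s["f"],-1.]); return s["R"]@d
def onz(s,u,v,z): d=ray(s,u,v); return s["o"]+d*(z-s["o"][2])/d[2]
def pt(s,u,v): return s["o"]+ray(s,u,v)*s["depth"][int(v),int(u)]
def cloud(s):
    v,u=np.mgrid[0:400,0:640]; d=np.stack([(u-s["cx"])/s["f"],-(v-s["cy"])/s["f"],-np.ones(u.shape)],-1)
    return s["o"]+(d*s["depth"][...,None])@s["R"].T
def pix(s,p):
    c=s["R"].T@(np.array(p)-s["o"]); return s["cx"]+s["f"]*c[0]/-c[2], s["cy"]-s["f"]*c[1]/-c[2]
def rel(pos,rpy=None,cmd=None):
    "shift (cm) and turn in tool axes from present to target"
    o=robot.get_obs(); R=rot(o["ee_rot"]); t=np.array(o["tool_pos"])
    sh=R.T@(np.array(pos)-t)*100
    tr=np.zeros(3) if rpy is None else Ro.from_matrix(R.T@rot(rpy)).as_rotvec()
    print("turn",tr.round(3),"shift",sh.round(2))
E
python3 - <<'E'
from h import *
o=robot.get_obs(); print(o)
for n in("top","side","wrist"):
    s=snap(n,n+"0.png"); print(n,{k:s[k] for k in s if k not in("image","depth")})
E
```

```text
{'time': 0.0, 'joint_positions': array([-1.20508970e+00,  8.79332516e-02,  1.37226905e+00, -1.10257146e-05,
        1.68358250e+00, -1.03096967e-01]), 'qvel': array([-3.23668093e-04, -7.29873773e-05, -4.60357422e-05, -4.00582714e-04,
       -5.14591955e-04, -4.11569385e-04]), 'joint_torque': array([-7.78232206e-04, -3.40175664e+01, -3.02429652e+01,  7.17055681e-02,
        3.29722592e-02, -1.90703781e-04]), 'tool_pos': array([ 0.24829531, -0.49014305,  0.20430856]), 'ee_rot': array([-3.13941101e+00, -2.14703592e-04,  4.68802135e-01]), 'wrist_force': array([-0.25744012,  0.14041627,  0.23491306]), 'wrist_torque': array([0.08674147, 0.00651576, 0.05861621]), 'finger_force': 0.0, 'width': 0.09416488551767183}
top {'fov_y': 46.40761029176731, 'cx': 315.8082802747149, 'cy': 200.39098839714964, 'origin': array([ 0.20619103, -0.01135411,  1.50186588]), 'orientation': array([ 0.22432497,  0.00296014, -1.51174   ]), 'R': array([[ 0.05902174,  0.97328372, -0.22189016],
       [-0.99825231,  0.05688585, -0.01601028],
       [-0.00296013,  0.22244732,  0.97494022]]), 'o': array([ 0.20619103, -0.
[... 486 characters left out ...]
2.2823606658838)}
wrist {'fov_y': 62.364800387008685, 'cx': 319.5348761668037, 'cy': 198.54871235347434, 'T_tool_cam': array([[ 1.19412863e-03,  9.69724841e-01,  2.44197269e-01,
         7.12821875e-02],
       [ 9.99999042e-01, -9.87184990e-04, -9.69829339e-04,
        -6.62800575e-05],
       [-6.99399723e-04,  2.44198193e-01, -9.69725092e-01,
        -1.77808963e-01],
       [ 0.00000000e+00,  0.00000000e+00,  0.00000000e+00,
         1.00000000e+00]]), 'R': array([[ 0.45285712,  0.86449127,  0.21811756],
       [-0.89158222,  0.43944032,  0.1094228 ],
       [-0.0012546 , -0.24402263,  0.96976873]]), 'o': array([ 0.31199883, -0.45827522,  0.38225596]), 'f': np.float64(330.4683021487003)}
```

View pics/top0.png

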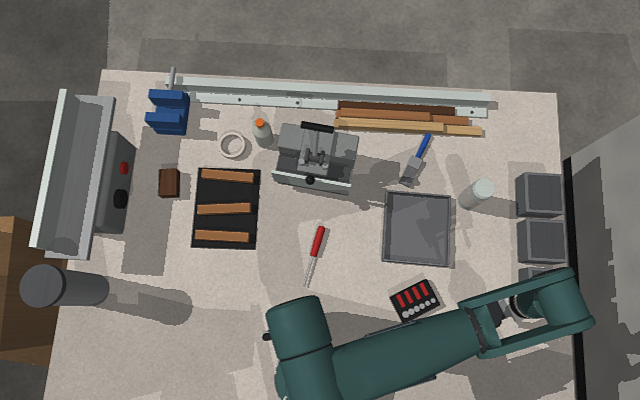

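View pics/side0.png

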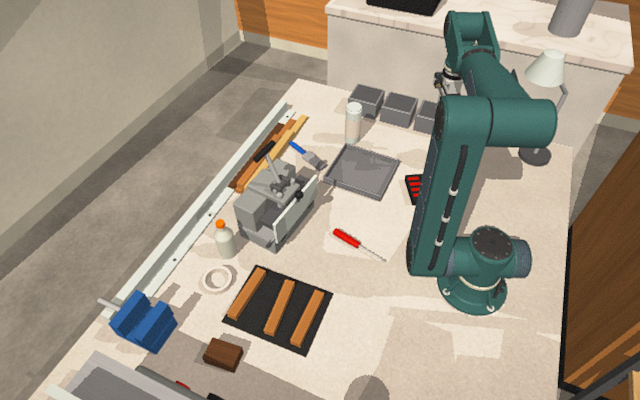

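The pictures show three slats on the mat at left (top view about (228,175), (224,209), (221,237)). The press is at (316,157) with the leaf upright (knob (310,180)), and the tray is at (418,229). Next I'll measure these.

```bash
cat >> h.py <<'E'
def slats(s,zlo=0.012,zhi=0.045,ymin=None,box=None):
    P=cloud(s); hsv=cv2.cvtColor(s["image"],cv2.COLOR_RGB2HSV)
    m=(hsv[...,0]>=6)&(hsv[...,0]<=20)&(hsv[...,1]>90)&(hsv[...,2]>110)&(P[...,2]>zlo)&(P[...,2]<zhi)
    if box is not None: m&=(P[...,0]>box[0])&(P[...,0]<box[1])&(P[...,1]>box[2])&(P[...,1]<box[3])
    n,l,st,c=cv2.connectedComponentsWithStats(m.astype(np.uint8),connectivity=4)
    out=[]
    for i in range(1,n):
        if st[i,4]<100: continue
        q=P[l==i]; z=np.median(q[:,2]); q=q[abs(q[:,2]-z)<0.006]
        (x,y),(w,h),a=cv2.minAreaRect((q[:,:2]*1000).astype(np.float32))
        if w<h: a+=90
        a=(a+90)%180-90
        out.append((x/1000,y/1000,z,np.radians(a),max(w,h),min(w,h))); print("slat",np.round(out[-1],3),"px",c[i].round())
    return out
E
python3 - <<'E'
from h import *
for n in("top0.png","side0.png"):
    s=ld(n); print(n); slats(s,box=(0.1,0.8,0.05,0.6))
    P=cloud(s)
    # press region profile
    m=(P[...,2]>0.05)&(P[...,0]>0.3)&(P[...,0]<0.68)&(abs(P[...,1])<0.22)
    q=P[m]; print(len(q),q.min(0),q.max(0))
    hi=q[(q[:,2]>0.165)&(q[:,2]<0.20)]
    print("frame",[np.round(v,3) for v in cv2.minAreaRect((hi[:,:2]*1000).astype(np.float32))],np.median(hi[:,2]))
    for lo,h in((0.255,0.30),(0.30,0.36),(0.2,0.255)):
        k=q[(q[:,2]>lo)&(q[:,2]<h)]
        if len(k): print(lo,len(k),k.mean(0).round(3),k.max(0).round(3),k.min(0).round(3))
s=ld("top0.png");im=s["image"][100:280,180:470][:,:,::-1]
im2=ld("side0.png")["image"][100:260,180:420][:,:,::-1]
a=cv2.resize(im,None,fx=2.0,fy=2.0,interpolation=2); b=cv2.resize(im2,(580,240*580//360//1))
cv2.imwrite("pics/c0.png",a)
P=cloud(s)
for v in (126,130,157,165,172,178,181,184,188): print(v,[P[v,u].round(3) for u in (280,300,310,316,340,350)])
E
```

```text
top0.png
slat [6.11000e-01 3.09000e-01 2.80000e-02 1.53800e+00 1.67695e+02 3.06630e+01] px [227. 175.]
slat [ 4.99000e-01  3.11000e-01  2.80000e-02 -1.46600e+00  1.69202e+02
  2.97290e+01] px [223. 208.]
slat [ 4.10000e-01  3.08000e-01  2.90000e-02 -1.57000e+00  1.69088e+02
  2.97530e+01] px [221. 235.]
3688 [ 0.54996432 -0.10139262  0.05159412] [0.67990292 0.15600964 0.33661323]
frame [array([614.885,  23.787]), array([129.8  , 250.695]), np.float64(0.2)] 0.1765371731713261
0.255 56 [0.655 0.02  0.277] [0.666 0.027 0.3  ] [0.643 0.013 0.256]
0.3 225 [0.671 0.014 0.327] [0.68  0.062 0.337] [ 0.66  -0.027  0.301]
0.2 367 [0.618 0.025 0.213] [0.653 0.069 0.255] [ 0.552 -0.016  0.2  ]
side0.png
slat [6.11000e-01 3.12000e-01 2.60000e-02 1.53500e+00 1.70303e+02 3.26850e+01] px [246. 293.]
slat [ 5.00000e-01  3.11000e-01  2.60000e-02 -1.46700e+00  1.70495e+02
  3.16740e+01] px [279. 307.]
slat [ 4.11000e-01  3.09000e-01  2.60000e-02 -1.56600e+00  1.69547e+02
  3.10040e+01] px [307. 318.]
slat [5.6900e-01 4.9000e-01 3.7000e-02 1.1300e-01 6.8785e+01 1.5745e+01] px [227. 350.]
3525 [ 0.549836
[... 1396 characters left out ...]
, array([0.565, 0.03 , 0.209]), array([0.578, 0.014, 0.167]), array([ 0.588, -0.058,  0.145]), array([ 0.611, -0.092,  0.071])]
181 [array([0.585, 0.128, 0.083]), array([0.575, 0.063, 0.135]), array([0.559, 0.03 , 0.201]), array([0.569, 0.013, 0.166]), array([ 0.576, -0.058,  0.155]), array([ 0.601, -0.093,  0.07 ])]
184 [array([0.596, 0.135, 0.005]), array([0.575, 0.064, 0.099]), array([0.55, 0.03, 0.2 ]), array([0.569, 0.014, 0.133]), array([ 0.563, -0.058,  0.171]), array([ 0.566, -0.088,  0.165])]
188 [array([0.583, 0.134, 0.001]), array([ 0.588,  0.068, -0.003]), array([0.585, 0.035, 0.016]), array([0.569, 0.014, 0.083]), array([ 0.561, -0.06 ,  0.132]), array([ 0.596, -0.097,  0.005])]
```

View pics/c0.png

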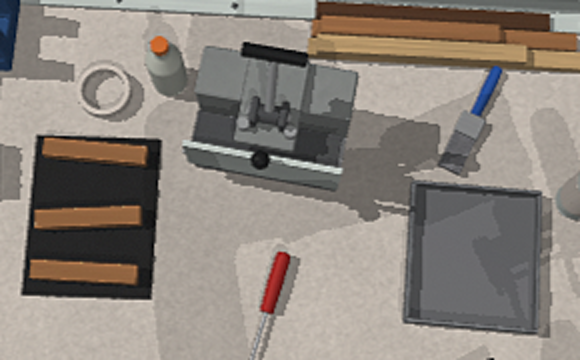

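Run:
```python
from h import *
for n in("top0.png","side0.png"):
    s=ld(n); P=cloud(s); q=P.reshape(-1,3)
    k=q[(q[:,2]>0.085)&(q[:,2]<0.165)&(q[:,0]>0.53)&(q[:,0]<0.61)&(q[:,1]>-0.12)&(q[:,1]<0.17)]
    c=np.array([0.14,0.0])
    # robust: front surface x = a + b*y
    idx=np.ones(len(k),bool); b=np.polyfit(k[:,1],k[:,0],1)
    for _ in range(20):
        r=k[:,0]-np.polyval(b,k[:,1]); idx=(r<0.003)&(r>-0.006); b=np.polyfit(k[idx,1],k[idx,0],1)
    print(n,len(k),idx.sum(),"x=",b,"yaw",-np.arctan(b[0]),"y range",k[idx,1].min(),k[idx,1].max())
    kn=q[(q[:,2]>0.182)&(q[:,2]<0.215)&(q[:,0]>0.53)&(q[:,0]<0.578)&(abs(q[:,1])<0.1)]
    if len(kn):
        print("knob",len(kn),kn.mean(0),kn.min(0),kn.max(0))
        f=lambda p:np.linalg.norm(kn-p,axis=1)-0.014
        from scipy.optimize import least_squares
        print(least_squares(f,kn.mean(0)+[0,0,-.01],loss="soft_l1",f_scale=.002).x)
    t=q[(q[:,2]>0.31)&(q[:,2]<0.35)&(q[:,0]>0.6)&(q[:,0]<0.72)&(abs(q[:,1])<0.1)]
    b=np.polyfit(t[:,1],t[:,0],1); print("T",t.mean(0),"yaw",-np.arctan(b[0]),t[:,1].min(),t[:,1].max(),t[:,2].max())
    # tray walls
    tr=q[(q[:,2]>0.022)&(q[:,2]<0.036)&(q[:,0]>0.25)&(q[:,0]<0.62)&(q[:,1]>-0.47)&(q[:,1]<-0.14)]
    print("tray",[np.round(v,3) for v in cv2.minAreaRect((tr[:,:2]*1000).astype(np.float32))],tr.min(0),tr.max(0))
    obst=q[(q[:,2]>0.012)&(q[:,0]>0.15)&(q[:,0]<0.5)&(abs(q[:,1])<0.12)]
    print("driver",obst.min(0),obst.max(0),len(obst))
```

```text
top0.png 880 482 x= [0.12798026 0.5669314 ] yaw -0.12728832019244385 y range -0.08736731387089892 0.15012742898695375
knob 73 [0.56164894 0.03189787 0.20434512] [0.54996432 0.01866662 0.19520646] [0.5758312  0.04528463 0.21296724]
[0.5636847  0.03258184 0.19612056]
T [0.67404863 0.01782968 0.32900928] yaw -0.11994925428991467 -0.026589797738483432 0.06239482099308249 0.3373791438714764
tray [array([ 432.767, -336.25 ]), array([258.986, 370.322]), np.float64(88.298)] [ 0.25002961 -0.46922515  0.02203437] [ 0.61932744 -0.20578802  0.03595823]
driver [ 0.15003149 -0.11998546  0.01205199] [0.46001098 0.08474497 1.50186588] 3652
side0.png 930 699 x= [0.12923072 0.56783621] yaw -0.12851843320542514 y range -0.08732531083211204 0.15248514795818757
knob 65 [0.56176607 0.03783248 0.19939216] [0.54983613 0.02351964 0.1825415 ] [0.57458725 0.04862754 0.2125472 ]
[0.5656449  0.03233357 0.19330111]
T [0.67451252 0.02336291 0.32519817] yaw -0.13710419812182498 -0.02574487146215798 0.06604965581725486 0.3334071096713175
tray [array([ 426.808, -334.426]), array([265.235, 357.079]), np.float64(88.717)] [ 0.25000774 -0.46979188  0.02200441] [ 0.60251671 -0.20046553  0.03587891]
driver [ 0.15001161 -0.11960184  0.0120287 ] [0.46177659 0.11998547 0.65339382] 5362
```

```bash
cat >> h.py <<'E'
YW=-0.128; O=np.array([0.6331,0.0237,0.]); RP=rot([0,0,YW])
def W(p): return O+RP@(np.array(p)/1000.)
def pf(p): return RP.T@(np.array(p)-O)*1000
E
python3 - <<'E'
from h import *
s=ld("top0.png")
for u,v in((322,226),(318,245),(306,285)): print("driver",onz(s,u,v,0.015))
print("knob level",W([-177,0,53]),"T",W([44.6,0,322]))
im=s["image"]; P=cloud(s)
# tray: floor grey, rim
for v in (190,194,200,229,262,266): print(v,[P[v,u].round(3) for u in (383,388,400,420,446,452)])
r=robot.get_obs(); 
rel([0.248,-0.490,0.40],[np.pi,0,YW]); 
rel(W([-69,0,300]),[np.pi,0,YW]); rel(W([-69,0,176]),[np.pi,0,YW])
E
```

```text
driver [ 0.46110816 -0.0118968   0.015     ]
driver [ 0.39888374 -0.00257575  0.015     ]
driver [0.27084294 0.0277212  0.015     ]
knob level [0.45754801 0.04629418 0.053     ] T [0.67733514 0.01800678 0.322     ]
190 [array([ 0.597, -0.207, -0.002]), array([ 0.59 , -0.22 ,  0.027]), array([ 0.598, -0.262,  0.006]), array([ 0.604, -0.33 , -0.001]), array([ 0.611, -0.418, -0.008]), array([ 0.609, -0.435,  0.003])]
194 [array([ 0.583, -0.208, -0.002]), array([ 0.581, -0.223,  0.01 ]), array([ 0.583, -0.262,  0.012]), array([ 0.581, -0.323,  0.033]), array([ 0.595, -0.416, -0.002]), array([ 0.597, -0.436, -0.003])]
200 [array([ 0.563, -0.208, -0.003]), array([ 0.563, -0.224,  0.001]), array([ 0.564, -0.263,  0.007]), array([ 0.568, -0.328,  0.007]), array([ 0.572, -0.413,  0.008]), array([ 0.576, -0.436, -0.003])]
229 [array([ 0.463, -0.209,  0.015]), array([ 0.466, -0.226,  0.004]), array([ 0.467, -0.265,  0.007]), array([ 0.471, -0.329,  0.008]), array([ 0.477, -0.414,  0.005]), array([ 0.477, -0.432,  0.009])]
262 [array([ 0.358, -0.213,  0.003]), array([ 0.36 , -0.23 , -0.005]), array([ 0.36 , -0.265,  0.015]), array([ 0.362, -0.325,  0.031]), array([ 0.368, -0.41 ,  0.02 ]), array([ 0.371, -0.434,  0.   ])]
266 [array([ 0.346, -0.214,  0.002]), array([ 0.347, -0.23 , -0.   ]), array([ 0.349, -0.268,  0.003]), array([ 0.352, -0.331,  0.003]), array([ 0.355, -0.408,  0.024]), array([ 0.358, -0.433,  0.004])]
turn [-0.002  0.     0.597] shift [-1.000e-02 -7.000e-02 -1.954e+01]
turn [-0.002  0.     0.597] shift [ 51.84 -32.36  -9.48]
turn [-0.002  0.     0.597] shift [ 51.84 -32.34   2.92]
```

Emit:
move_arm --deltas '[0, 0, 0.15, 0, 0, -5, -0.2, 0, 0, 0.3, 0, 0, -10, -0.2, 0, 0, 0.45, 0, 0, -15, -0.2, 0, 0, 0.597, 0, 0, -19.5, -0.2, 0, 0, 0.597, 0, 0, -19.5, -0.2]'

```text
time: 0.65
tool_pos: [0.2489, -0.4917, 0.4085]
ee_rot: [3.129, -0.007, -0.13]
wrist_force: [0.3, -0.5, 0.7]
width: 0.0584
finger_force: 0.0
```

Emit:
move_arm --deltas '[0, 0, 0, 2, -4.5, 0, -0.2, 0, 0, 0, 4, -9, 0, -0.2, 0, 0, 0, 6, -13.5, 0, -0.2, 0, 0, 0, 8, -18, 0, -0.2, 0, 0, 0, 10, -22.5, 0, -0.2, 0, 0, 0, 12, -27, 0, -0.2, 0, 0, 0, 12, -31, 0, -0.2, 0, 0, 0, 12, -31, 0, -0.2]'

```text
time: 1.45
tool_pos: [0.4077, -0.1945, 0.4002]
ee_rot: [-3.14, 0.0, -0.12]
wrist_force: [-0.3, -0.3, -0.4]
width: 0.0562
finger_force: 0.0
```

Emit:
move_arm --deltas '[0, 0, 0, 2, -4.5, 0, -0.2, 0, 0, 0, 4, -9, 0, -0.2, 0, 0, 0, 6, -13.5, 0, -0.2, 0, 0, 0, 8, -18, 0, -0.2, 0, 0, 0, 10, -22.5, 0, -0.2, 0, 0, 0, 12.7, -24.9, 0, -0.2, 0, 0, 0, 12.7, -24.9, 0, -0.2, 0, 0, 0, 12.7, -24.9, 0, -0.2]'

```text
time: 2.25
tool_pos: [0.5653, 0.0315, 0.3983]
ee_rot: [3.14, 0.004, -0.128]
wrist_force: [-0.4, 0.2, 0.6]
width: 0.0563
finger_force: 0.0
```

Run:
```python
from h import *
o=robot.get_obs(); print(o["time"],pf(o["tool_pos"]),o["ee_rot"],o["width"])
s=snap("wrist","w1.png"); print(pix(s,W([-69,0,195])))
rel(W([-69,0,181]),[np.pi,0,YW])
```

```text
2.25 [-68.2447605   -0.94139681 398.26720773] [ 3.14046358  0.00394566 -0.12797407] 0.05633641892915036
(np.float64(318.64576533412867), np.float64(178.07345352702706))
turn [ 0.001  0.002 -0.001] shift [ 2.000e-02 -1.700e-01  2.185e+01]
```

View pics/w1.png

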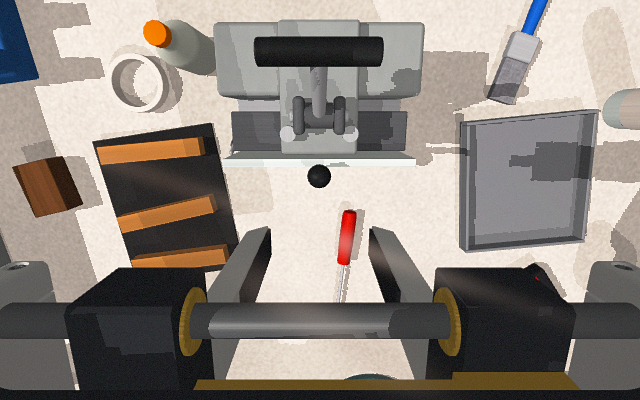

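The wrist view shows the knob at (319,176), where I predicted it, and the driver at (347,240). I'll pinch the knob and check before swinging.

Emit:
move_arm --deltas '[0, 0, 0, 0, 0, 4, -0.2, 0, 0, 0, 0, 0, 8, -0.2, 0, 0, 0, 0, 0, 12, -0.2, 0, 0, 0, 0, -0.1, 16, -0.2, 0, 0, 0, 0, -0.1, 19, -0.2, 0, 0, 0, 0, -0.1, 21.8, -0.2, 0, 0, 0, 0, -0.1, 21.8, -0.2, 0, 0, 0, 0, -0.1, 21.8, -0.2]'

```text
time: 3.1
tool_pos: [0.5647, 0.0318, 0.1835]
ee_rot: [3.141, -0.001, -0.13]
wrist_force: [0.1, 0.1, 1.3]
width: 0.0566
finger_force: 0.0
```

Emit:
move_arm --deltas '[0, 0, 0, 0, 0, 0, 1, 0, 0, 0, 0, 0, 0, 1, 0, 0, 0, 0, 0, 0, 1, 0, 0, 0, 0, 0, 0, 1, 0, 0, 0, 0, 0, 0, 1]'

```text
time: 3.6
tool_pos: [0.5655, 0.0322, 0.1835]
ee_rot: [3.14, -0.002, -0.129]
wrist_force: [-1.1, -2.3, 2.7]
width: 0.0266
finger_force: 30.0
```

Gripped: opening 27 mm, 30 N. Now I'll swing it down.

Emit:
move_arm --deltas '[0, 0, 0, -1.24, 0, 0.23, 1, 0, 0, 0, -2.45, 0, 0.59, 1, 0, 0, 0, -3.62, 0, 1.06, 1, 0, 0, 0, -4.73, 0, 1.65, 1, 0, 0, 0, -5.78, 0, 2.34, 1, 0, 0, 0, -6.76, 0, 3.14, 1, 0, 0, 0, -7.65, 0, 4.03, 1, 0, 0, 0, -8.45, 0, 5.01, 1]'

```text
time: 4.4
tool_pos: [0.4809, 0.043, 0.1334]
ee_rot: [3.139, -0.001, -0.129]
wrist_force: [-1.8, -3.4, 3.3]
width: 0.0268
finger_force: 30.0
```

Emit:
move_arm --deltas '[0, 0, 0, -0.7, 0, 1.05, 1, 0, 0, 0, -1.29, 0, 2.17, 1, 0, 0, 0, -1.76, 0, 3.34, 1, 0, 0, 0, -2.12, 0, 4.54, 1, 0, 0, 0, -2.34, 0, 5.79, 1, 0, 0, 0, -2.46, 0, 7.04, 1, 0, 0, 0, -2.44, 0, 8.31, 1, 0, 0, 0, -2.35, 0, 9.19, 1]'

```text
time: 5.2
tool_pos: [0.4572, 0.0461, 0.0394]
ee_rot: [3.139, 0.002, -0.128]
wrist_force: [-15.1, -4.4, 31.8]
width: 0.0264
finger_force: 30.0
```

Emit:
move_arm --deltas '[0, 0, 0, 0, 0, 0, 1, 0, 0, 0, 0, 0, 0, 1, 0, 0, 0, 0, 0, 0, 1]'

```text
time: 5.5
tool_pos: [0.4574, 0.046, 0.0389]
ee_rot: [3.139, 0.001, -0.129]
wrist_force: [0.1, -4.3, -4.6]
width: 0.0264
finger_force: 30.0
```

Emit:
move_arm --deltas '[0, 0, 0, 0, 0, 0, 0.12, 0, 0, 0, 0, 0, 0, 0.12, 0, 0, 0, 0, 0, 0, 0.12, 0, 0, 0, 0, 0, -3, 0.12, 0, 0, 0, 0, 0, -7, 0.12, 0, 0, 0, 0, 0, -12, 0.12, 0, 0, 0, 0, 0, -17, 0.12, 0, 0, 0, 0, 0, -21, 0.12]'

```text
time: 6.3
tool_pos: [0.4585, 0.0476, 0.2542]
ee_rot: [-3.14, -0.004, -0.127]
wrist_force: [0.2, 0.1, 0.0]
width: 0.0415
finger_force: 0.0
```

```bash
cat >> h.py <<'E'
def plan(wps,v=4.0,start=None):
    "wps: (pos, yaw or R, closure[, v cm/row]); prints move_arm calls"
    o=robot.get_obs(); p=np.array(o["tool_pos"]); R=rot(o["ee_rot"])
    if start is not None: p,R=start
    rows=[]
    for w in wps:
        q=np.array(w[0]); Q=rot([np.pi,0,w[1]]) if np.ndim(w[1])==0 else w[1]; vv=w[3] if len(w)>3 else v
        rv=Ro.from_matrix(R.T@Q).as_rotvec()
        n=max(1,int(np.ceil(max(np.linalg.norm(q-p)*100/vv,np.linalg.norm(rv)/0.145))))
        for i in range(1,n+1): rows.append((p+(q-p)*i/n,R@Ro.from_rotvec(rv*i/n).as_matrix(),w[2]))
        p,R=q,Q
    p,R=(np.array(o["tool_pos"]),rot(o["ee_rot"])) if start is None else start
    for i in range(0,len(rows),8):
        out=[]
        for q,Q,c in rows[i:i+8]:
            tr=Ro.from_matrix(R.T@Q).as_rotvec(); sh=R.T@(q-p)*100
            out+=[f"{x:.3g}" if abs(x)>=5e-4 else "0" for x in tr.round(3)]+[f"{x:g}" if abs(x)>.004 else "0" for x in sh.round(2)]+[f"{c:g}"]
        print("["+", ".join(out)+"]"); p,R=rows[i+min(8,len(rows)-i)-1][:2]
def yawR(y): return rot([np.pi,0,y])
E
python3 - <<'E'
from h import *
o=robot.get_obs(); print(o["time"],pf(o["tool_pos"]),o["width"])
s=snap("side","s1.png"); sl=slats(s,box=(.3,.7,.15,.45))
P=cloud(s)
for x in (-60,-100,-140):
  for y in (-40,40): u,v=pix(s,W([x,y,70])); print("leaf",x,y,pf(P[int(v),int(u)]).round(1))
c=sl[2]; print(c)
y=c[3]%np.pi
plan([([c[0],c[1]+.025,.15],y,-0.3),([c[0],c[1]+.025,.009],y,-0.3)])
E
```

```text
6.3 [-176.18635404    1.43957781  254.15043904] 0.04148903567728918
slat [6.11000e-01 3.11000e-01 2.60000e-02 1.53200e+00 1.69678e+02 3.17800e+01] px [246. 293.]
slat [ 5.00000e-01  3.12000e-01  2.60000e-02 -1.46900e+00  1.71208e+02
  3.05860e+01] px [279. 307.]
slat [ 4.12000e-01  3.09000e-01  2.60000e-02 -1.56200e+00  1.71788e+02
  3.06610e+01] px [307. 318.]
leaf -60 -40 [-55.3 -42.3  65.5]
leaf -60 40 [-56.9  38.1  69.2]
leaf -100 -40 [-96.3 -39.9  67.8]
leaf -100 40 [-95.8  38.5  69.6]
leaf -140 -40 [-135.   -46.4   64.6]
leaf -140 40 [-137.8   39.2   67.7]
(0.4116533203125, 0.30871408081054685, np.float64(0.02579319708165606), np.float64(-1.5617538566773714), 171.78793334960938, 30.660799026489258)
[0.001, -0.001, -0.142, -0.73, -2.31, 0.92, -0.3, 0.002, -0.002, -0.285, -1.46, -4.62, 1.85, -0.3, 0.003, -0.004, -0.427, -2.19, -6.93, 2.77, -0.3, 0.004, -0.005, -0.569, -2.92, -9.24, 3.69, -0.3, 0.005, -0.006, -0.711, -3.64, -11.55, 4.61, -0.3, 0.006, -0.007, -0.854, -4.37, -13.86, 5.54, -0.3, 0.007, -0.009, -0.996, -5.1, -16.17, 6.46, -0.3, 0.008, -0.01, -1.14, -5.83, -18.48, 7.38, -0.3]
[0.001, -0.001, -0.142, 1.8, -1.62, 0.93, -0.3, 0.002, -0.002, -0.285, 3.59, -3.24, 1.87, -0.3, 0.003, -0.004, -0.427, 5.39, -4.86, 2.8, -0.3, 0.004, -0.005, -0.569, 7.18, -6.48, 3.74, -0.3, 0.004, -0.005, -0.569, 7.16, -6.49, 7.26, -0.3, 0.004, -0.005, -0.569, 7.14, -6.5, 10.79, -0.3, 0.004, -0.005, -0.569, 7.12, -6.5, 14.31, -0.3, 0.004, -0.005, -0.569, 7.1, -6.51, 17.84, -0.3]
```

The leaf stays level with nothing holding it. Next I'll pick the nearest slat.

Emit:
move_arm --deltas '[0, 0, -0.142, -0.73, -2.31, 0.92, -0.3, 0, 0, -0.285, -1.46, -4.62, 1.85, -0.3, 0, 0, -0.427, -2.19, -6.93, 2.77, -0.3, 0, 0, -0.569, -2.92, -9.24, 3.69, -0.3, 0, 0, -0.711, -3.64, -11.55, 4.61, -0.3, 0, 0, -0.854, -4.37, -13.86, 5.54, -0.3, 0, 0, -0.996, -5.1, -16.17, 6.46, -0.3, 0, 0, -1.14, -5.83, -18.48, 7.38, -0.3]'

```text
time: 7.15
tool_pos: [0.4234, 0.2393, 0.1762]
ee_rot: [-3.141, -0.001, 1.018]
wrist_force: [0.8, -0.4, 0.3]
width: 0.0613
finger_force: 0.0
```

Emit:
move_arm --deltas '[0, 0, -0.142, 1.8, -1.62, 0.93, -0.3, 0, 0, -0.285, 3.59, -3.24, 1.87, -0.3, 0, 0, -0.427, 5.39, -4.86, 2.8, -0.3, 0, 0, -0.569, 7.18, -6.48, 3.74, -0.3, 0, 0, -0.569, 7.18, -6.49, 7.26, -0.3, 0, 0, -0.569, 7.18, -6.5, 8, -0.3, 0, 0, -0.569, 7.18, -6.5, 8, -0.3, 0, 0, -0.569, 7.18, -6.51, 8, -0.3]'

```text
time: 7.95
tool_pos: [0.4072, 0.3332, 0.0977]
ee_rot: [3.14, -0.001, 1.58]
wrist_force: [0.5, 0.6, 1.3]
width: 0.0615
finger_force: 0.0
```

Run:
```python
from h import *
o=robot.get_obs(); print(o["time"],o["tool_pos"],o["ee_rot"])
s=snap("wrist"); sl=slats(s,box=(.3,.7,.15,.45))
y=-1.565%np.pi
rel([.411,.334,.009],[np.pi,0,y])
```

```text
7.95 [0.40720939 0.33323428 0.09770945] [ 3.14041032e+00 -9.66236489e-04  1.58012903e+00]
slat [ 5.0100e-01  3.2800e-01  2.7000e-02 -1.4670e+00  1.3720e+02  2.9991e+01] px [437. 200.]
slat [6.14000e-01 3.26000e-01 2.70000e-02 1.53100e+00 1.39923e+02 3.17430e+01] px [583. 208.]
slat [ 4.13000e-01  3.22000e-01  2.70000e-02 -1.56200e+00  1.41176e+02
  2.98650e+01] px [326. 214.]
turn [ 0.002 -0.002  0.003] shift [0.05 0.32 8.93]
```

Emit:
move_arm --deltas '[0, 0, 0, 0, 0.4, 2.5, -0.3, 0, 0, 0, 0, 0.4, 5, -0.3, 0, 0, 0, 0, 0.4, 7, -0.3, 0, 0, 0, 0, 0.4, 8.9, -0.3, 0, 0, 0, 0, 0.4, 8.9, -0.3, 0, 0, 0, 0, 0.4, 8.9, 1, 0, 0, 0, 0, 0.4, 8.9, 1, 0, 0, 0, 0, 0.4, 8.9, 1]'

```text
time: 8.8
tool_pos: [0.4119, 0.3338, 0.0095]
ee_rot: [3.139, -0.002, 1.581]
wrist_force: [0.2, -0.1, -0.8]
width: 0.0405
finger_force: 0.0
```

Emit:
move_arm --deltas '[0, 0, 0, 0, 0, 0, 1, 0, 0, 0, 0, 0, 0, 1]'

```text
time: 9.0
tool_pos: [0.4115, 0.3335, 0.0087]
ee_rot: [3.14, -0.001, 1.581]
wrist_force: [-0.2, -0.2, 2.8]
width: 0.0298
finger_force: 30.0
```

Run:
```python
from h import *
o=robot.get_obs(); print(o["time"],o["tool_pos"],o["ee_rot"],o["width"],o["finger_force"])
p=np.array(o["tool_pos"]); yp=np.pi+YW
zc=p[2]
B=lambda y,x,z:W([x,y,z])
tz=zc*1000+66  # bed 70 vs mat 4
print(tz)
plan([(p+[0,0,.13],rot(o["ee_rot"]),1,2.5),(B(-60,-215,tz+60),yp,1,3),(B(-60,-215,tz+10),yp,1,3)])
```

```text
9.0 [0.41146112 0.33353518 0.00873932] [ 3.13953295e+00 -9.96656720e-04  1.58082602e+00] 0.02978626507531862 30.0006240606308
74.73932200125202
[0, 0, 0, 0, 0, -2.17, 1, 0, 0, 0, 0, 0.01, -4.33, 1, 0, 0, 0, 0.01, 0.01, -6.5, 1, 0, 0, 0, 0.01, 0.02, -8.67, 1, 0, 0, 0, 0.01, 0.02, -10.83, 1, 0, 0, 0, 0.01, 0.03, -13, 1, 0, 0, -0.119, -2.84, 0, -12.97, 1, 0, 0, -0.239, -5.69, -0.02, -12.94, 1]
[0, 0, -0.119, -2.76, -0.7, 0.03, 1, 0, 0, -0.239, -5.53, -1.39, 0.06, 1, 0.001, 0, -0.358, -8.29, -2.09, 0.09, 1, 0.001, 0, -0.478, -11.05, -2.78, 0.12, 1, 0.001, 0, -0.597, -13.81, -3.48, 0.15, 1, 0.001, 0, -0.716, -16.58, -4.17, 0.18, 1, 0.001, 0, -0.836, -19.34, -4.87, 0.21, 1, 0.002, 0, -0.955, -22.1, -5.57, 0.24, 1]
[0, 0, -0.119, -1.03, -2.66, 0.03, 1, 0, 0, -0.239, -2.06, -5.31, 0.06, 1, 0, 0, -0.239, -2.05, -5.32, 2.56, 1, 0, 0, -0.239, -2.05, -5.32, 5.06, 1]
```

Emit:
move_arm --deltas '[0, 0, 0, 0, 0, -2.17, 1, 0, 0, 0, 0, 0, -4.33, 1, 0, 0, 0, 0, 0, -6.5, 1, 0, 0, 0, 0, 0, -8.67, 1, 0, 0, 0, 0, 0, -10.83, 1, 0, 0, 0, 0, 0, -13, 1, 0, 0, -0.119, -2.84, 0, -12.97, 1, 0, 0, -0.239, -5.69, 0, -12.94, 1]'

```text
time: 9.8
tool_pos: [0.4114, 0.2762, 0.1379]
ee_rot: [3.14, -0.0, 1.827]
wrist_force: [0.4, -0.3, -1.9]
width: 0.0298
finger_force: 30.0
```

Emit:
move_arm --deltas '[0, 0, -0.119, -2.76, -0.7, 0.03, 1, 0, 0, -0.239, -5.53, -1.39, 0.06, 1, 0, 0, -0.358, -8.29, -2.09, 0.09, 1, 0, 0, -0.478, -11.05, -2.78, 0.12, 1, 0, 0, -0.597, -13.81, -3.48, 0.15, 1, 0, 0, -0.716, -16.58, -4.17, 0.18, 1, 0, 0, -0.836, -19.34, -4.87, 0.21, 1, 0, 0, -0.955, -22.1, -5.57, 0.24, 1]'

```text
time: 10.6
tool_pos: [0.4112, 0.0473, 0.1345]
ee_rot: [-3.141, -0.0, 2.78]
wrist_force: [0.1, -1.0, -1.2]
width: 0.0296
finger_force: 30.0
```

Emit:
move_arm --deltas '[0, 0, -0.119, -1.03, -2.66, 0.03, 1, 0, 0, -0.239, -2.06, -5.31, 0.06, 1, 0, 0, -0.239, -2.05, -5.32, 2.56, 1, 0, 0, -0.239, -2.05, -5.32, 5.06, 1, 0, 0, -0.239, -2.05, -5.32, 5.06, 1]'

```text
time: 11.1
tool_pos: [0.4085, -0.0085, 0.0805]
ee_rot: [3.141, -0.008, 3.013]
wrist_force: [-0.1, -0.0, -1.5]
width: 0.0299
finger_force: 30.0
```

Run:
```python
from h import *
o=robot.get_obs(); print(o["time"],pf(o["tool_pos"]),o["ee_rot"],o["width"],o["wrist_force"])
s=snap("wrist","w2.png")
P=cloud(s); 
sl=slats(s,zlo=.08,zhi=.14)
for c in sl: print(pf(c[:3]), c[3]-YW)
rel(W([-100,-60,84]),[np.pi,0,np.pi+YW])
```

```text
11.1 [-218.64227975  -60.58845487   80.45192415] [ 3.14135083 -0.00833956  3.01298913] 0.029916872119660324 [-0.14571011 -0.00992281 -1.53159166]
slat [ 3.9400e-01 -6.0000e-03  9.8000e-02 -1.2700e-01  8.6703e+01  3.0101e+01] px [322. 213.]
slat [ 4.7300e-01 -1.6000e-02  9.8000e-02  1.4570e+00  2.9055e+01  2.8428e+01] px [320. 359.]
[-233.76279225  -60.21028893   98.46618241] 0.0013367296044688448
[-153.92844111  -60.01900623   97.85608947] 1.5852825474396863
turn [ 0.    -0.005 -0.   ] shift [-11.71   0.04  -0.21]
```

View pics/w2.png

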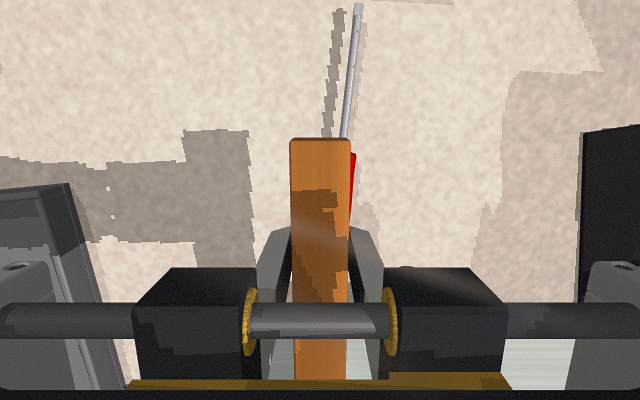

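The wrist view (image up is toward the robot) shows the slat held straight, near end at (320,139). It sits about 4 mm above the leaf, so I'll insert it.

Emit:
move_arm --deltas '[0, 0, 0, -2, 0, -0.2, 1, 0, 0, 0, -4, 0, -0.2, 1, 0, 0, 0, -6, 0, -0.2, 1, 0, 0, 0, -8, 0, -0.2, 1, 0, 0, 0, -10, 0, -0.2, 1, 0, 0, 0, -11.7, 0, -0.2, 1, 0, 0, 0, -11.7, 0, -0.2, 1]'

```text
time: 11.85
tool_pos: [0.5303, -0.0237, 0.0877]
ee_rot: [-3.141, 0.003, 3.014]
wrist_force: [-0.0, 0.8, -1.9]
width: 0.0298
finger_force: 30.0
```

Emit:
move_arm --deltas '[0, 0, 0, 0, 0, 0.2, 1, 0, 0, 0, 0, 0, 0.4, 1, 0, 0, 0, 0, 0, 0.6, 1, 0, 0, 0, 0, 0, 0.6, 1]'

```text
time: 12.25
tool_pos: [0.527, -0.0234, 0.0798]
ee_rot: [-3.142, -0.001, 3.014]
wrist_force: [-0.3, 0.2, -1.3]
width: 0.0297
finger_force: 30.0
```

Emit:
move_arm --deltas '[0, 0, 0, 0, 0, 0.1, 1, 0, 0, 0, 0, 0, 0.2, 1, 0, 0, 0, 0, 0, 0.3, 1, 0, 0, 0, 0, 0, 0.3, 1]'

```text
time: 12.65
tool_pos: [0.5277, -0.0236, 0.0769]
ee_rot: [-3.142, -0.0, 3.014]
wrist_force: [0.3, 0.1, -0.8]
width: 0.0296
finger_force: 30.0
```

Run:
```python
from h import *
o=robot.get_obs(); print(o["time"],pf(o["tool_pos"]),o["ee_rot"],o["width"],o["wrist_force"],o["wrist_torque"])
s=snap("wrist"); sl=slats(s,zlo=.08,zhi=.14)
for c in sl: print(pf(c[:3]), c[3]-YW)
```

```text
12.65 [-98.54228929 -60.38134117  76.85921795] [-3.14152716e+00 -3.37561687e-04  3.01380576e+00] 0.029630868844414782 [ 0.26876444  0.07326769 -0.80976914] [ 0.02585089 -0.1347432   0.01135798]
slat [ 5.1300e-01 -2.1000e-02  9.5000e-02 -1.2700e-01  8.6900e+01  2.9792e+01] px [321. 212.]
slat [ 0.58  -0.03   0.095 -1.547 29.982  7.86 ] px [317. 342.]
[-113.7988493   -60.00058789   94.66679854] 0.0005415097029711768
[-45.58304355 -60.02472681  94.62983223] -1.4187087171701593
```

```bash
cat >> h.py <<'E'
def gotoslat(c,start=None,back=-0.3):
    "from placing pose: release, lift, go above slat c=(x,y,ang)"
    o=robot.get_obs(); p=np.array(o["tool_pos"]) if start is None else start; R=rot(o["ee_rot"])
    ex=np.array([np.cos(YW),np.sin(YW),0])
    a=c[2]%np.pi; g=np.array([c[0]+.025*np.cos(a),c[1]+.025*np.sin(a),.10])
    plan([(p+[0,0,-.001],R,.1),]*3+[(p+[0,0,.08],R,.1,3),(p-ex*.06+[0,0,.10],R,.1),(g+[0,0,.06],a,-.3),(g,a,-.3)])
E
python3 - <<'E'
from h import *
sl=slats(snap("side"),box=(.3,.7,.15,.45))
gotoslat([sl[1][0],sl[1][1],sl[1][3]])
E
```

```text
slat [6.12000e-01 3.11000e-01 2.50000e-02 1.54100e+00 1.69974e+02 3.17820e+01] px [246. 293.]
slat [ 5.01000e-01  3.11000e-01  2.60000e-02 -1.46400e+00  1.72906e+02
  3.16480e+01] px [279. 307.]
[0, 0, 0, 0, 0, 0.1, 0.1, 0, 0, 0, 0, 0, 0.1, 0.1, 0, 0, 0, 0, 0, 0.1, 0.1, 0, 0, 0, 0, 0, -2.6, 0.1, 0, 0, 0, 0, 0, -5.3, 0.1, 0, 0, 0, 0, 0, -8, 0.1, 0, 0, 0, 3, 0, -9, 0.1, 0, 0, 0, 6, 0, -10, 0.1]
[0, 0, 0.134, 0.15, 3.53, 0.17, -0.3, 0, 0, 0.267, 0.31, 7.06, 0.34, -0.3, 0, 0, 0.401, 0.46, 10.58, 0.51, -0.3, 0, 0, 0.534, 0.61, 14.11, 0.68, -0.3, 0, 0, 0.668, 0.77, 17.64, 0.85, -0.3, 0, 0, 0.801, 0.92, 21.17, 1.02, -0.3, 0, 0, 0.935, 1.07, 24.69, 1.19, -0.3, 0, 0, 1.07, 1.23, 28.22, 1.36, -0.3]
[0, 0, 0.134, 3.17, 1.56, 0.17, -0.3, 0, 0, 0.267, 6.33, 3.13, 0.34, -0.3, 0, 0, 0.267, 6.33, 3.13, 3.34, -0.3, 0, 0, 0.267, 6.33, 3.13, 6.34, -0.3]
```

Emit:
move_arm --deltas '[0, 0, 0, 0, 0, 0.1, 1, 0, 0, 0, 0, 0, 0.1, 0.1, 0, 0, 0, 0, 0, 0.1, 0.1, 0, 0, 0, 0, 0, -2.6, 0.1, 0, 0, 0, 0, 0, -5.3, 0.1, 0, 0, 0, 0, 0, -8, 0.1, 0, 0, 0, 3, 0, -9, 0.1, 0, 0, 0, 6, 0, -10, 0.1]'

```text
time: 13.55
tool_pos: [0.4684, -0.0161, 0.1784]
ee_rot: [-3.141, 0.002, 3.014]
wrist_force: [-0.4, -0.1, -0.1]
width: 0.0425
finger_force: 0.0
```

Emit:
move_arm --deltas '[0, 0, 0.134, 0.15, 3.53, 0.17, -0.3, 0, 0, 0.267, 0.31, 7.06, 0.34, -0.3, 0, 0, 0.401, 0.46, 10.58, 0.51, -0.3, 0, 0, 0.534, 0.61, 14.11, 0.68, -0.3, 0, 0, 0.668, 0.77, 17.64, 0.85, -0.3, 0, 0, 0.801, 0.92, 21.17, 1.02, -0.3, 0, 0, 0.935, 1.07, 24.69, 1.19, -0.3, 0, 0, 1.07, 1.23, 28.22, 1.36, -0.3]'

```text
time: 14.35
tool_pos: [0.4922, 0.267, 0.1637]
ee_rot: [3.141, 0.0, 1.938]
wrist_force: [0.9, 0.2, -0.5]
width: 0.0612
finger_force: 0.0
```

Emit:
move_arm --deltas '[0, 0, 0.134, 3.17, 1.56, 0.17, -0.3, 0, 0, 0.267, 6.33, 3.13, 0.34, -0.3, 0, 0, 0.267, 6.33, 3.13, 3.34, -0.3, 0, 0, 0.267, 6.33, 3.13, 6.34, -0.3, 0, 0, 0.267, 6.33, 3.13, 6.34, -0.3]'

```text
time: 14.85
tool_pos: [0.4951, 0.3346, 0.0948]
ee_rot: [-3.132, 0.004, 1.677]
wrist_force: [-0.5, 0.0, 0.5]
width: 0.0612
finger_force: 0.0
```

Run:
```python
from h import *
o=robot.get_obs(); print(o["time"],o["tool_pos"],o["ee_rot"],o["width"])
sl=slats(snap("wrist"),box=(.3,.7,.15,.45)); 
a=slats(snap("side"),zlo=.08,zhi=.11,box=(.35,.6,-.2,.2))
for c in a: print(pf(c[:3]),c[3]-YW)
t=-1.466+np.pi
rel([.5005+.025*np.cos(t),.311+.025*np.sin(t),.009],[np.pi,0,t])
```

```text
14.85 [0.4951341  0.33462297 0.09480675] [-3.13233995  0.00404708  1.67749788] 0.06122921781233208
slat [ 5.01000e-01  3.25000e-01  2.70000e-02 -1.46900e+00  1.41077e+02
  2.96920e+01] px [326. 213.]
slat [6.15000e-01 3.34000e-01 2.70000e-02 1.53700e+00 1.23116e+02 3.08270e+01] px [475. 207.]
turn [-0.001  0.001  0.001] shift [0.02 0.   9.1 ]
```

Emit:
move_arm --deltas '[0, 0, 0, 0, 0, 2.5, -0.3, 0, 0, 0, 0, 0, 5, -0.3, 0, 0, 0, 0, 0, 7, -0.3, 0, 0, 0, 0, 0, 8.8, -0.3, 0, 0, 0, 0, 0, 8.8, -0.3, 0, 0, 0, 0, 0, 8.8, 1, 0, 0, 0, 0, 0, 8.8, 1, 0, 0, 0, 0, 0, 8.8, 1]'

```text
time: 15.75
tool_pos: [0.4994, 0.3365, 0.0142]
ee_rot: [3.138, -0.001, 1.677]
wrist_force: [0.0, 0.7, 0.3]
width: 0.0404
finger_force: 0.0
```

Emit:
move_arm --deltas '[0, 0, 0, 0, 0, 0, 1, 0, 0, 0, 0, 0, 0, 1]'

```text
time: 15.95
tool_pos: [0.4988, 0.3362, 0.0132]
ee_rot: [3.14, -0.001, 1.677]
wrist_force: [0.7, -0.3, 3.3]
width: 0.0296
finger_force: 30.0
```

```bash
cat >> h.py <<'E'
def carry(y):
    o=robot.get_obs(); print(o["time"],o["tool_pos"],o["ee_rot"],o["width"],o["finger_force"])
    p=np.array(o["tool_pos"]); yp=np.pi+YW
    tz=p[2]*1000+66+2; print("touch z",tz-2)
    R=rot(o["ee_rot"])
    plan([(p+[0,0,.13],R,1,2.5),(W([-217,y,tz+60]),yp,1,3),(W([-217,y,tz+8]),yp,1,3),(W([-217,y,tz+8]),yp,1,3)])
E
python3 -c "
from h import *
carry(0)"
```

```text
15.95 [0.49883808 0.33618977 0.0131787 ] [ 3.13963419e+00 -6.41379371e-04  1.67675999e+00] 0.029556839372014466 30.00079482793808
touch z 79.1787041654011
[0, 0, 0, 0, 0, -2.17, 1, 0, 0, 0, 0, 0.01, -4.33, 1, 0, 0, 0, 0, 0.01, -6.5, 1, 0, 0, 0, 0.01, 0.02, -8.67, 1, 0, 0, 0, 0.01, 0.02, -10.83, 1, 0, 0, 0, 0.01, 0.03, -13, 1, 0, 0, -0.134, -2.74, -1.08, -12.98, 1, 0, 0, -0.267, -5.48, -2.19, -12.97, 1]
[0, 0, -0.134, -2.36, -1.79, 0.02, 1, 0, 0, -0.267, -4.71, -3.59, 0.03, 1, 0.001, 0, -0.401, -7.07, -5.38, 0.05, 1, 0.001, 0, -0.535, -9.43, -7.17, 0.07, 1, 0.001, 0, -0.668, -11.78, -8.96, 0.08, 1, 0.001, 0, -0.802, -14.14, -10.76, 0.1, 1, 0.001, 0.001, -0.936, -16.5, -12.55, 0.11, 1, 0.002, 0.001, -1.07, -18.85, -14.34, 0.13, 1]
[0, 0, 0, 0, 0, 2.6, 1, 0, 0, 0, 0, 0, 5.2, 1, 0, 0, 0, 0, 0, 5.2, 1]
```

Emit:
move_arm --deltas '[0, 0, 0, 0, 0, -2.17, 1, 0, 0, 0, 0, 0, -4.33, 1, 0, 0, 0, 0, 0, -6.5, 1, 0, 0, 0, 0, 0, -8.67, 1, 0, 0, 0, 0, 0, -10.83, 1, 0, 0, 0, 0, 0, -13, 1, 0, 0, -0.134, -2.74, -1.08, -12.98, 1, 0, 0, -0.267, -5.48, -2.19, -12.97, 1]'

```text
time: 16.75
tool_pos: [0.4823, 0.279, 0.1425]
ee_rot: [3.14, 0.0, 1.951]
wrist_force: [-0.2, 0.1, -1.1]
width: 0.0299
finger_force: 30.0
```

Emit:
move_arm --deltas '[0, 0, -0.134, -2.36, -1.79, 0.02, 1, 0, 0, -0.267, -4.71, -3.59, 0.03, 1, 0, 0, -0.401, -7.07, -5.38, 0.05, 1, 0, 0, -0.535, -9.43, -7.17, 0.07, 1, 0, 0, -0.668, -11.78, -8.96, 0.08, 1, 0, 0, -0.802, -14.14, -10.76, 0.1, 1, 0, 0, -0.936, -16.5, -12.55, 0.11, 1, 0, 0, -1.07, -18.85, -14.34, 0.13, 1]'

```text
time: 17.55
tool_pos: [0.4165, 0.0502, 0.1403]
ee_rot: [-3.141, -0.0, 3.02]
wrist_force: [0.6, -0.5, -0.5]
width: 0.03
finger_force: 30.0
```

Emit:
move_arm --deltas '[0, 0, 0, 0, 0, 2.6, 1, 0, 0, 0, 0, 0, 5, 1, 0, 0, 0, 0, 0, 5, 1, 0, 0, 0, 0, 0, 5, 1]'

```text
time: 17.95
tool_pos: [0.417, 0.0513, 0.0905]
ee_rot: [-3.141, -0.001, 3.014]
wrist_force: [-0.1, -0.1, -0.3]
width: 0.0298
finger_force: 30.0
```

```bash
cat >> h.py <<'E'
def held():
    o=robot.get_obs(); print(o["time"],pf(o["tool_pos"]).round(1),o["ee_rot"].round(3),o["width"],o["wrist_force"].round(1))
    for c in slats(snap("wrist"),zlo=.08,zhi=.14): print(pf(c[:3]).round(1),c[3]-YW)
E
python3 -c "
from h import *
held();rel(W([-98.5,0,84]),[np.pi,0,np.pi+YW])"
```

```text
17.95 [-2.179e+02 -2.000e-01  9.050e+01] [-3.141e+00 -1.000e-03  3.014e+00] 0.029770591537089656 [-0.1 -0.1 -0.3]
slat [ 4.0300e-01  5.3000e-02  1.0400e-01 -1.2900e-01  9.0004e+01  3.0023e+01] px [320. 217.]
slat [ 0.485  0.043  0.104  1.442 29.825 29.319] px [319. 359.]
[-2.317e+02  1.000e-01  1.039e+02] -0.0008380077416898779
[-149.6    0.2  103.9] 1.5696347449807622
turn [0.    0.001 0.   ] shift [-11.85  -0.     0.76]
```

Emit:
move_arm --deltas '[0, 0, 0, -2, 0, 0.2, 1, 0, 0, 0, -4, 0, 0.2, 1, 0, 0, 0, -6, 0, 0.2, 1, 0, 0, 0, -8, 0, 0.2, 1, 0, 0, 0, -10, 0, 0.2, 1, 0, 0, 0, -11.8, 0, 0.2, 1, 0, 0, 0, -11.8, 0, 0.2, 1]'

```text
time: 18.7
tool_pos: [0.5371, 0.0361, 0.0901]
ee_rot: [3.141, 0.004, 3.014]
wrist_force: [-0.1, 0.1, -1.6]
width: 0.0297
finger_force: 30.0
```

Emit:
move_arm --deltas '[0, 0, 0, 0, 0, 0.2, 1, 0, 0, 0, 0, 0, 0.4, 1, 0, 0, 0, 0, 0, 0.6, 1, 0, 0, 0, 0, 0, 0.6, 1]'

```text
time: 19.1
tool_pos: [0.5335, 0.0364, 0.0822]
ee_rot: [-3.141, -0.001, 3.014]
wrist_force: [-0.8, -0.1, -1.6]
width: 0.0297
finger_force: 30.0
```

```bash
python3 -c "
from h import *
held()"
```

```text
19.1 [-1.004e+02 -1.000e-01  8.220e+01] [-3.141e+00 -1.000e-03  3.014e+00] 0.029666324361857763 [-0.8 -0.1 -1.6]
slat [ 5.2000e-01  3.9000e-02  9.6000e-02 -1.2200e-01  8.9821e+01  3.0004e+01] px [320. 215.]
slat [ 5.0300e-01 -2.0000e-02  9.3000e-02 -1.3400e-01  6.8131e+01  3.0390e+01] px [206. 202.]
slat [6.0100e-01 2.8000e-02 9.6000e-02 1.4510e+00 2.9772e+01 2.9020e+01] px [324. 358.]
[-114.3    0.3   95.6] 0.0056332073910936725
[-123.1  -60.    92.5] -0.005989892870448155
[-32.3   0.4  95.5] 1.5794161361904595
```

Emit:
move_arm --deltas '[0, 0, 0, 0, 0, 0.1, 1, 0, 0, 0, 0, 0, 0.2, 1, 0, 0, 0, 0, 0, 0.27, 1, 0, 0, 0, 0, 0, 0.27, 1]'

```text
time: 19.55
tool_pos: [0.5343, 0.0362, 0.0796]
ee_rot: [-3.141, -0.0, 3.014]
wrist_force: [0.6, 0.3, -1.6]
width: 0.0296
finger_force: 30.0
```

Run:
```python
from h import *
o=robot.get_obs(); print(pf(o["tool_pos"]),o["wrist_force"])
sl=slats(snap("side"),box=(.3,.7,.15,.45))
gotoslat([sl[0][0],sl[0][1],sl[0][3]])
```

```text
[-99.62479495  -0.2120045   79.60435274] [ 0.63645904  0.27290366 -1.58633046]
slat [6.11000e-01 3.12000e-01 2.50000e-02 1.54000e+00 1.72577e+02 3.20970e+01] px [246. 293.]
[0, 0, 0, 0, 0, 0.1, 0.1, 0, 0, 0, 0, 0, 0.1, 0.1, 0, 0, 0, 0, 0, 0.1, 0.1, 0, 0, 0, 0, 0, -2.6, 0.1, 0, 0, 0, 0, 0, -5.3, 0.1, 0, 0, 0, 0, 0, -8, 0.1, 0, 0, 0, 3, 0, -9, 0.1, 0, 0, 0, 6, 0, -10, 0.1]
[0, 0, 0.134, -0.9, 2.8, 0.18, -0.3, 0, 0, 0.268, -1.79, 5.6, 0.36, -0.3, 0, 0, 0.402, -2.69, 8.4, 0.54, -0.3, 0, 0, 0.536, -3.59, 11.2, 0.71, -0.3, 0, 0, 0.67, -4.48, 14, 0.89, -0.3, 0, 0, 0.804, -5.38, 16.8, 1.07, -0.3, 0, 0, 0.938, -6.27, 19.6, 1.25, -0.3, 0, 0, 1.07, -7.17, 22.4, 1.43, -0.3]
[0, 0, 0.134, 2.03, 2.13, 0.18, -0.3, 0, 0, 0.268, 4.06, 4.25, 0.36, -0.3, 0, 0, 0.402, 6.09, 6.38, 0.54, -0.3, 0, 0, 0.402, 6.09, 6.38, 3.54, -0.3, 0, 0, 0.402, 6.09, 6.38, 6.54, -0.3]
```

Emit:
move_arm --deltas '[0, 0, 0, 0, 0, 0.1, 1, 0, 0, 0, 0, 0, 0.1, 0.1, 0, 0, 0, 0, 0, 0.1, 0.1, 0, 0, 0, 0, 0, -2.6, 0.1, 0, 0, 0, 0, 0, -5.3, 0.1, 0, 0, 0, 0, 0, -8, 0.1, 0, 0, 0, 3, 0, -9, 0.1, 0, 0, 0, 6, 0, -10, 0.1]'

```text
time: 20.4
tool_pos: [0.4749, 0.0438, 0.1809]
ee_rot: [3.141, 0.001, 3.014]
wrist_force: [0.4, 0.2, 0.2]
width: 0.0428
finger_force: 0.0
```

Emit:
move_arm --deltas '[0, 0, 0.134, -0.9, 2.8, 0.18, -0.3, 0, 0, 0.268, -1.79, 5.6, 0.36, -0.3, 0, 0, 0.402, -2.69, 8.4, 0.54, -0.3, 0, 0, 0.536, -3.59, 11.2, 0.71, -0.3, 0, 0, 0.67, -4.48, 14, 0.89, -0.3, 0, 0, 0.804, -5.38, 16.8, 1.07, -0.3, 0, 0, 0.938, -6.27, 19.6, 1.25, -0.3, 0, 0, 1.07, -7.17, 22.4, 1.43, -0.3]'

```text
time: 21.2
tool_pos: [0.575, 0.2581, 0.1653]
ee_rot: [3.141, 0.0, 1.938]
wrist_force: [0.3, -0.4, 0.5]
width: 0.0613
finger_force: 0.0
```

Emit:
move_arm --deltas '[0, 0, 0.134, 2.03, 2.13, 0.18, -0.3, 0, 0, 0.268, 4.06, 4.25, 0.36, -0.3, 0, 0, 0.402, 6.09, 6.38, 0.54, -0.3, 0, 0, 0.402, 6.09, 6.38, 3.54, -0.3, 0, 0, 0.402, 6.09, 6.38, 6.54, -0.3, 0, 0, 0.402, 6.09, 6.38, 6.54, -0.3]'

```text
time: 21.8
tool_pos: [0.6086, 0.3358, 0.0935]
ee_rot: [-3.131, 0.005, 1.542]
wrist_force: [0.2, -1.0, -1.1]
width: 0.0609
finger_force: 0.0
```

Run:
```python
from h import *
o=robot.get_obs(); print(o["time"],o["tool_pos"],o["ee_rot"],o["width"])
sl=slats(snap("wrist"),box=(.3,.7,.15,.45)); 
t=1.537
rel([.6115+.025*np.cos(t),.311+.025*np.sin(t),.009],[np.pi,0,t])
```

```text
21.8 [0.6086393  0.33576457 0.09350106] [-3.13146772  0.00509809  1.54227481] 0.06093646967420123
slat [6.15000e-01 3.26000e-01 2.70000e-02 1.54100e+00 1.39778e+02 2.97140e+01] px [328. 214.]
turn [-0.006  0.003  0.005] shift [0.02 0.29 8.76]
```

Emit:
move_arm --deltas '[0, 0, 0, 0, 0.2, 2.5, -0.3, 0, 0, 0, 0, 0.2, 5, -0.3, 0, 0, 0, 0, 0.2, 7, -0.3, 0, 0, 0, 0, 0.2, 9.1, -0.3, 0, 0, 0, 0, 0.2, 9.1, -0.3, 0, 0, 0, 0, 0.2, 9.1, 1, 0, 0, 0, 0, 0.2, 9.1, 1, 0, 0, 0, 0, 0.2, 9.1, 1]'

```text
time: 22.65
tool_pos: [0.6151, 0.3374, 0.0117]
ee_rot: [3.138, -0.002, 1.542]
wrist_force: [-0.3, -0.2, 0.4]
width: 0.0408
finger_force: 0.0
```

Emit:
move_arm --deltas '[0, 0, 0, 0, 0, 0, 1, 0, 0, 0, 0, 0, 0, 1]'

```text
time: 22.85
tool_pos: [0.6144, 0.3371, 0.0105]
ee_rot: [3.14, -0.001, 1.542]
wrist_force: [0.1, 0.6, 2.9]
width: 0.0297
finger_force: 30.0
```

```bash
python3 -c "
from h import *
carry(60)"
```

```text
22.85 [0.61437721 0.33712963 0.01047985] [ 3.13967630e+00 -8.84933227e-04  1.54183010e+00] 0.02971891135195644 29.991561770439148
touch z 76.47984703395676
[0, 0, 0, 0, 0, -2.17, 1, 0, 0, 0, 0, 0.01, -4.33, 1, 0, 0, 0, 0.01, 0.01, -6.5, 1, 0, 0, 0, 0.01, 0.02, -8.67, 1, 0, 0, 0, 0.01, 0.02, -10.83, 1, 0, 0, 0, 0.01, 0.02, -13, 1, 0, 0, -0.134, -2.09, -1.63, -12.99, 1, 0, 0, -0.268, -4.2, -3.29, -12.97, 1]
[0, 0, -0.134, -1.59, -2.15, 0.01, 1, 0, 0, -0.268, -3.18, -4.31, 0.03, 1, 0.001, 0, -0.401, -4.78, -6.46, 0.04, 1, 0.001, 0, -0.535, -6.37, -8.62, 0.05, 1, 0.001, 0, -0.669, -7.96, -10.77, 0.07, 1, 0.001, 0, -0.803, -9.55, -12.93, 0.08, 1, 0.001, 0, -0.937, -11.15, -15.08, 0.1, 1, 0.002, 0.001, -1.07, -12.74, -17.23, 0.11, 1]
[0, 0, -0.134, 1.13, -2.43, 0.02, 1, 0, 0, -0.134, 1.13, -2.43, 2.62, 1, 0, 0, -0.134, 1.13, -2.43, 5.22, 1, 0, 0, -0.134, 1.13, -2.43, 5.22, 1]
```

The planned path swings the slat close to the frame corner, so I'll re-route it nearer the robot first.

Run:
```python
from h import *
o=robot.get_obs(); p=np.array(o["tool_pos"]);R=rot(o["ee_rot"]); yp=np.pi+YW
plan([(p+[0,0,.13],R,1,2.6),([.46,.31,p[2]+.13],R,1),(W([-217,60,138]),yp,1,3),(W([-217,60,87]),yp,1,3)])
```

```text
[0, 0, 0, 0, 0, -2.6, 1, 0, 0, 0, 0, 0.01, -5.2, 1, 0, 0, 0, 0.01, 0.01, -7.8, 1, 0, 0, 0, 0.01, 0.02, -10.4, 1, 0, 0, 0, 0.01, 0.02, -13, 1, 0, 0, 0, -0.78, -3.81, -13.01, 1, 0, 0, 0, -1.57, -7.65, -13.02, 1, 0, 0, 0, -2.36, -11.49, -13.02, 1]
[0, 0, 0, -0.79, -3.84, -0.01, 1, 0, 0, -0.134, -2.61, -4.1, 0.01, 1, 0, 0, -0.268, -4.43, -4.36, 0.03, 1, 0.001, 0, -0.401, -6.24, -4.62, 0.05, 1, 0.001, 0, -0.535, -8.06, -4.88, 0.07, 1, 0.001, 0, -0.669, -9.88, -5.14, 0.09, 1, 0.001, 0, -0.803, -11.7, -5.4, 0.11, 1, 0.001, 0, -0.937, -13.52, -5.66, 0.13, 1]
[0, 0, -0.134, -0.87, -1.62, 0.02, 1, 0, 0, -0.268, -1.73, -3.24, 0.04, 1, 0.001, 0, -0.401, -2.6, -4.86, 0.06, 1, 0.001, 0, -0.535, -3.47, -6.48, 0.08, 1, 0.001, 0, -0.535, -3.47, -6.48, 2.63, 1, 0.001, 0, -0.535, -3.47, -6.48, 5.18, 1]
```

Emit:
move_arm --deltas '[0, 0, 0, 0, 0, -2.6, 1, 0, 0, 0, 0, 0, -5.2, 1, 0, 0, 0, 0, 0, -7.8, 1, 0, 0, 0, 0, 0, -10.4, 1, 0, 0, 0, 0, 0, -13, 1, 0, 0, 0, -0.78, -3.81, -13, 1, 0, 0, 0, -1.57, -7.65, -13, 1, 0, 0, 0, -2.36, -11.49, -13, 1]'

```text
time: 23.65
tool_pos: [0.4969, 0.3162, 0.1387]
ee_rot: [-3.141, 0.0, 1.541]
wrist_force: [0.2, -0.2, -0.9]
width: 0.0299
finger_force: 30.0
```

Emit:
move_arm --deltas '[0, 0, 0, -0.79, -3.84, 0, 1, 0, 0, -0.134, -2.61, -4.1, 0, 1, 0, 0, -0.268, -4.43, -4.36, 0, 1, 0, 0, -0.401, -6.24, -4.62, 0, 1, 0, 0, -0.535, -8.06, -4.88, 0.07, 1, 0, 0, -0.669, -9.88, -5.14, 0.09, 1, 0, 0, -0.803, -11.7, -5.4, 0.11, 1, 0, 0, -0.937, -13.52, -5.66, 0.13, 1]'

```text
time: 24.45
tool_pos: [0.4372, 0.1823, 0.1376]
ee_rot: [-3.141, -0.0, 2.484]
wrist_force: [-0.5, 0.4, -1.5]
width: 0.0299
finger_force: 30.0
```

Emit:
move_arm --deltas '[0, 0, -0.134, -0.87, -1.62, 0, 1, 0, 0, -0.268, -1.73, -3.24, 0, 1, 0, 0, -0.401, -2.6, -4.86, 0, 1, 0, 0, -0.535, -3.47, -6.48, 0, 1, 0, 0, -0.535, -3.47, -6.48, 2.6, 1, 0, 0, -0.535, -3.47, -6.48, 5.1, 1, 0, 0, -0.535, -3.47, -6.48, 5.1, 1]'

```text
time: 25.15
tool_pos: [0.4219, 0.11, 0.0831]
ee_rot: [-3.139, -0.008, 3.013]
wrist_force: [0.3, 0.7, -1.1]
width: 0.0298
finger_force: 30.0
```

```bash
python3 -c "
from h import *
held();rel(W([-99,60,84]),[np.pi,0,np.pi+YW])"
```

```text
25.15 [-220.5   58.6   83.1] [-3.139 -0.008  3.013] 0.02980350718042239 [ 0.3  0.7 -1.1]
slat [ 0.408  0.112  0.1   -0.131 86.817 30.034] px [320. 219.]
slat [ 0.488  0.102  0.099  1.463 29.715 29.164] px [319. 359.]
[-234.6   59.1   99.5] -0.0032024953155167235
[-154.    59.1   98.9] 1.590856010969004
turn [-0.001 -0.004  0.   ] shift [-12.     0.08   0.07]
```

Emit:
move_arm --deltas '[0, 0, 0, -2, 0, 0, 1, 0, 0, 0, -4, 0, 0, 1, 0, 0, 0, -6, 0, 0, 1, 0, 0, 0, -8, 0, 0, 1, 0, 0, 0, -10, 0, 0, 1, 0, 0, 0, -11.8, 0, 0, 1, 0, 0, 0, -11.8, 0, 0, 1]'

```text
time: 25.9
tool_pos: [0.5449, 0.0954, 0.0884]
ee_rot: [3.141, 0.003, 3.013]
wrist_force: [-0.8, 0.4, -0.7]
width: 0.0298
finger_force: 30.0
```

Emit:
move_arm --deltas '[0, 0, 0, 0, 0, 0.2, 1, 0, 0, 0, 0, 0, 0.4, 1, 0, 0, 0, 0, 0, 0.6, 1, 0, 0, 0, 0, 0, 0.6, 1]'

```text
time: 26.3
tool_pos: [0.5414, 0.0957, 0.0804]
ee_rot: [-3.141, -0.001, 3.014]
wrist_force: [0.4, 0.4, -1.9]
width: 0.0297
finger_force: 30.0
```

```bash
python3 -c "
from h import *
held()"
```

```text
26.3 [-100.2   59.7   80.4] [-3.141e+00 -1.000e-03  3.014e+00] 0.02967614645112777 [ 0.4  0.4 -1.9]
slat [ 5.1900e-01  2.4000e-02  9.3000e-02 -1.3800e-01  9.0081e+01  6.0941e+01] px [178. 208.]
slat [ 0.527  0.098  0.097 -0.13  87.348 29.871] px [320. 219.]
slat [ 0.607  0.088  0.097  1.458 29.667 28.828] px [320. 358.]
[-113.3  -14.3   92.5] -0.00966225885561292
[-114.4   60.1   96.6] -0.0017958136277368697
[-34.3  60.2  96.6] 1.5856511289345532
```

Emit:
move_arm --deltas '[0, 0, 0, 0, 0, 0.1, 1, 0, 0, 0, 0, 0, 0.2, 1, 0, 0, 0, 0, 0, 0.3, 1, 0, 0, 0, 0, 0, 0.4, 1, 0, 0, 0, 0, 0, 0.4, 1, 0, 0, 0, 0, 0, 0.4, 0.1, 0, 0, 0, 0, 0, 0.4, 0.1]'

```text
time: 27.05
tool_pos: [0.5425, 0.0956, 0.0771]
ee_rot: [3.142, 0.001, 3.014]
wrist_force: [-0.8, 0.2, -0.0]
width: 0.0408
finger_force: 0.0
```

Emit:
move_arm --deltas '[0, 0, 0, 0, 0, -2.6, 0.1, 0, 0, 0, 0, 0, -5.3, 0.1, 0, 0, 0, 0, 0, -8, 0.1, 0, 0, 0, 3, 0, -9, 0.1, 0, 0, 0, 6, 0, -10, 0.1, 0, 0, 0, 9, 0, -14, 0.1, 0, 0, 0, 12, 0, -18, 0.1, 0, 0, 0, 12, 0, -18, 0.1]'

```text
time: 27.85
tool_pos: [0.4236, 0.1117, 0.2647]
ee_rot: [3.138, 0.014, 3.015]
wrist_force: [0.7, -0.3, 0.5]
width: 0.0422
finger_force: 0.0
```

```bash
cat >> h.py <<'E'
def leverpose(th,tau,d=22,off=18):
    ph=th-.35; B=np.array([-130*np.sin(ph),0,200+130*np.cos(ph)])
    z=np.array([np.sin(tau),0,-np.cos(tau)]); x=np.array([-np.cos(tau),0,-np.sin(tau)]); b=-x
    return W(B+off*b+d*z), RP@np.stack([x,[0,1,0],z],1)
E
python3 - <<'E'
from h import *
o=robot.get_obs(); print(o["time"],pf(o["tool_pos"]),o["ee_rot"])
s=snap("wrist","w3.png")
for c in slats(s,zlo=.08,zhi=.11,box=(.4,.7,-.2,.25)): print(pf(c[:3]).round(1),c[3]-YW)
h0=leverpose(0,.2,off=38,d=-60); h1=leverpose(0,.2,off=38)
print(pf(h0[0]),pf(h1[0]))
p=np.array(o["tool_pos"])
plan([(W([-120,0,430]),h0[1],.15),(h0[0],h0[1],.15),(h1[0],h1[1],.15,2.5)])
E
```

```text
27.85 [-219.0630212    60.5413574   264.69088753] [3.13778851 0.0136287  3.0152019 ]
slat [ 0.527  0.098  0.093 -0.134 86.482 28.919] px [318. 266.]
slat [ 4.9300e-01  6.0000e-03  9.3000e-02 -6.3500e-01  6.3637e+01  2.7913e+01] px [238. 251.]
slat [ 0.543  0.047  0.092 -0.16  46.204 10.315] px [278. 288.]
[-114.9   60.5   92.6] -0.005585225542810629
[-136.9  -35.3   92.6] -0.5072022029245682
[-92.7  11.1  92.3] -0.03227449388120321
[ 6.98990851e+01 -2.38677197e-15  3.88471882e+02] [8.61899702e+01 3.79574637e-16 3.08106423e+02]
[0, -0.032, 0, -1.67, -1, -2.8, 0.15, 0.001, -0.063, 0, -3.34, -2, -5.59, 0.15, 0.001, -0.095, 0, -5.01, -3, -8.39, 0.15, 0.002, -0.127, 0.001, -6.68, -4, -11.19, 0.15, 0.002, -0.159, 0.001, -8.35, -4.99, -13.98, 0.15, 0.003, -0.19, 0.001, -10.02, -5.99, -16.78, 0.15, 0.003, -0.19, 0.001, -13.81, -6, -15.91, 0.15, 0.003, -0.19, 0.001, -17.6, -6.01, -15.05, 0.15]
[0, 0, 0, -3.56, 0, 1.57, 0.15, 0, 0, 0, -7.11, 0, 3.14, 0.15, 0, 0, 0, -10.67, 0, 4.71, 0.15, 0, 0, 0, -10.67, 0, 6.76, 0.15, 0, 0, 0, -10.67, 0, 8.81, 0.15, 0, 0, 0, -10.67, 0, 10.86, 0.15, 0, 0, 0, -10.67, 0, 12.91, 0.15]
```

View pics/w3.png

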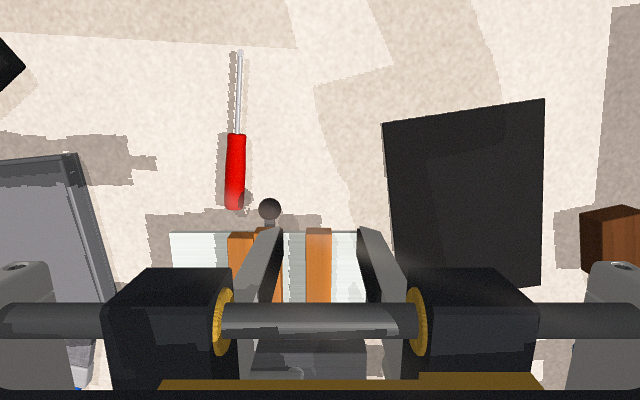

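The three slats lie flat on the leaf (columns about 240, 265 and 318; the middle one is partly behind a finger). Now I'll move above and behind the lever.

Emit:
move_arm --deltas '[0, -0.032, 0, -1.67, -1, -2.8, 0.15, 0, -0.063, 0, -3.34, -2, -5.59, 0.15, 0, -0.095, 0, -5.01, -3, -8.39, 0.15, 0, -0.127, 0, -6.68, -4, -11.19, 0.15, 0, -0.159, 0, -8.35, -4.99, -13.98, 0.15, 0, -0.19, 0, -10.02, -5.99, -16.78, 0.15, 0, -0.19, 0, -13.81, -6, -15.91, 0.15, 0, -0.19, 0, -17.6, -6, -15.05, 0.15]'

```text
time: 28.7
tool_pos: [0.5919, 0.0282, 0.4083]
ee_rot: [3.141, 0.194, 3.013]
wrist_force: [0.5, 0.1, -0.1]
width: 0.0399
finger_force: 0.0
```

Emit:
move_arm --deltas '[0, 0, 0, -3.56, 0, 1.57, 0.15, 0, 0, 0, -7.11, 0, 3.14, 0.15, 0, 0, 0, -10.67, 0, 4.71, 0.15, 0, 0, 0, -10.67, 0, 4.71, 0.15, 0, 0, 0, -10.67, 0, 4.71, 0.15]'

```text
time: 29.2
tool_pos: [0.7036, 0.014, 0.3764]
ee_rot: [-3.141, 0.183, 3.013]
wrist_force: [0.9, 0.2, -0.3]
width: 0.04
finger_force: 0.0
```

Run:
```python
from h import *
o=robot.get_obs(); print(o["time"],pf(o["tool_pos"]),o["ee_rot"],o["joint_positions"].round(2),o["width"])
s=snap("side","s2.png"); 
for c in slats(s,zlo=.08,zhi=.11,box=(.4,.7,-.2,.25)): print(pf(c[:3]).round(1),c[3]-YW)
h1=leverpose(0,.2,off=38); h2=leverpose(0,.2,off=20)
plan([(h1[0],h1[1],.15,2.5),(h2[0],h2[1],.15,.6)])
```

```text
29.2 [ 71.18949223  -0.63255938 376.40584201] [-3.14095204  0.18280534  3.01331645] [-0.05  0.34  0.74 -0.01  1.88 -1.5 ] 0.040004108147067986
slat [ 5.38000e-01  2.20000e-02  9.10000e-02 -1.25000e-01  1.32221e+02
  6.58910e+01] px [309. 217.]
slat [ 5.47000e-01  9.60000e-02  9.10000e-02 -1.43000e-01  1.30205e+02
  3.24900e+01] px [296. 232.]
[-94.6 -13.8  91.4] 0.0027825597602728624
[-94.4  61.1  91.3] -0.015200968132705217
[0, -0.004, 0, -0.07, 0.02, 2.44, 0.15, 0, -0.008, 0, -0.15, 0.03, 4.88, 0.15, 0, -0.013, 0, -0.22, 0.05, 7.32, 0.15, 0, -0.013, 0, 0.38, 0.05, 7.32, 0.15, 0, -0.013, 0, 0.98, 0.05, 7.33, 0.15, 0, -0.013, 0, 1.58, 0.05, 7.34, 0.15]
```

View pics/s2.png

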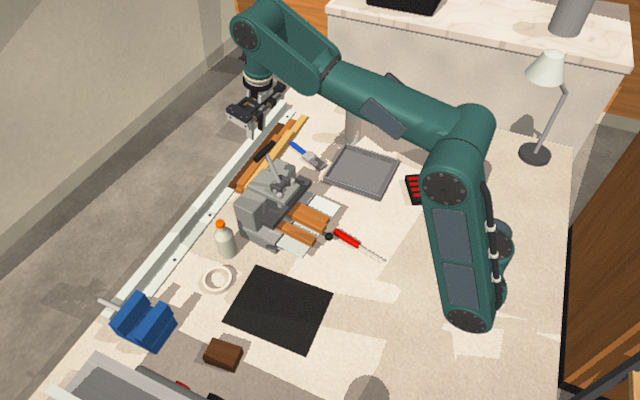

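The mat is empty. The two slats toward the tray now lie closer together than I placed them, so one seems to have been knocked. I'll check their near ends.

Run:
```python
from h import *
for n in ("s2.png","w3.png"):
    s=ld(n); P=cloud(s); q=(P.reshape(-1,3)-O)@RP*1000
    q=q[(abs(q[:,2]-92)<4)&(q[:,0]>-200)&(q[:,0]<-40)&(abs(q[:,1])<110)]
    for y in range(-95,95,6):
        k=q[abs(q[:,1]-y)<3]
        if len(k)>3: print(n,y,len(k),np.percentile(k[:,0],[2,98]).round(0))
s=ld("s2.png"); a=cv2.resize(s["image"][150:260,220:350][:,:,::-1],None,fx=5,fy=5,interpolation=2); cv2.imwrite("pics/c2.png",a)
```

```text
s2.png -47 8 [-120.  -48.]
s2.png -41 44 [-153.  -43.]
s2.png -35 39 [-155.  -46.]
s2.png -29 56 [-151.  -43.]
s2.png -23 41 [-153.  -46.]
s2.png -17 54 [-149.  -43.]
s2.png -11 44 [-158.  -44.]
s2.png -5 51 [-156.  -41.]
s2.png 1 55 [-160.  -44.]
s2.png 7 54 [-159.  -44.]
s2.png 13 49 [-158.  -42.]
s2.png 19 18 [-158.  -51.]
s2.png 49 54 [-159.  -41.]
s2.png 55 51 [-157.  -48.]
s2.png 61 52 [-157.  -44.]
s2.png 67 60 [-154.  -42.]
s2.png 73 60 [-155.  -42.]
s2.png 79 7 [-158.  -47.]
w3.png -41 170 [-152. -105.]
w3.png -35 196 [-152. -107.]
w3.png -29 147 [-152. -118.]
w3.png -23 104 [-152. -129.]
w3.png -17 54 [-152. -138.]
w3.png -11 35 [-159. -148.]
w3.png 7 40 [-92. -72.]
w3.png 13 137 [-112.  -72.]
w3.png 43 22 [-99. -73.]
w3.png 49 373 [-157.  -74.]
w3.png 55 360 [-157.  -74.]
w3.png 61 344 [-157.  -74.]
w3.png 67 343 [-157.  -73.]
w3.png 73 309 [-157.  -74.]
```

View pics/c2.png

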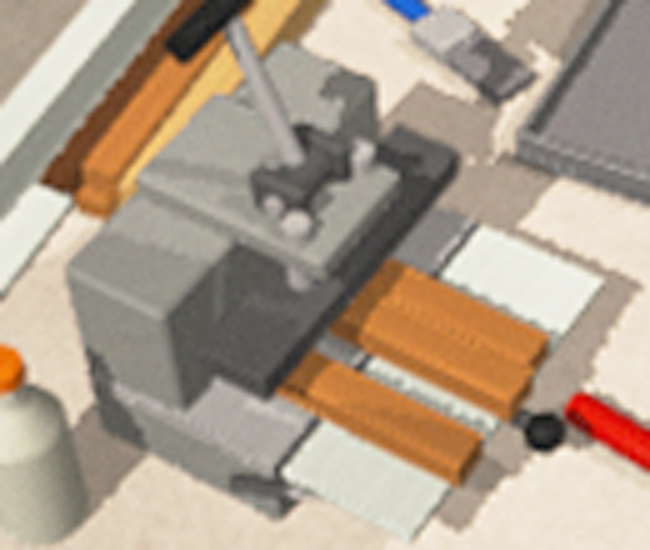

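The knocked slat is at y≈-30 mm, touching the middle one, far end about +18 mm. It's flat and well under the bar, so I'll go on and hook the lever.

Emit:
move_arm --deltas '[0, 0, 0, 0, 0, 2.44, 0.15, 0, -0.007, 0, -0.1, 0, 4.88, 0.15, 0, -0.01, 0, -0.2, 0.05, 7.32, 0.15, 0, -0.01, 0, -0.2, 0.05, 7.32, 0.15, 0, -0.01, 0, 0.4, 0.05, 7.32, 0.15, 0, -0.01, 0, 1, 0.05, 7.32, 0.15, 0, -0.01, 0, 1, 0.05, 7.32, 0.15]'

```text
time: 29.95
tool_pos: [0.7063, 0.0147, 0.311]
ee_rot: [3.141, 0.205, 3.014]
wrist_force: [0.1, -0.5, -0.4]
width: 0.04
finger_force: 0.0
```

Run:
```python
from h import *
o=robot.get_obs(); print(o["time"],pf(o["tool_pos"]),o["ee_rot"],o["wrist_force"],o["width"])
s=snap("wrist","w4.png")
```

```text
29.95 [ 73.7280168    0.41292167 310.99980465] [3.1412846  0.20476712 3.01403884] [ 0.05434377 -0.52337064 -0.36990691] 0.03996123122744585
```

View pics/w4.png

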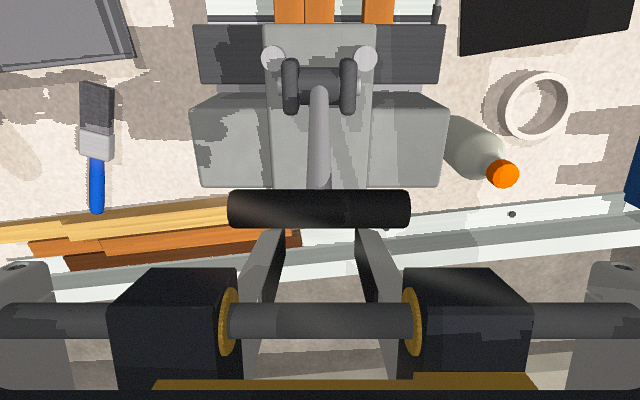

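The bar (319,208) is just in front of the fingertips, with the stem (319,140) between the fingers. I'll pull it down along the arc.

```bash
cat >> h.py <<'E'
def levrows(ths,start_th,c=.15,off=18,d=18):
    o=robot.get_obs()
    T=lambda t:.2+.7*t/1.3
    w=[(*leverpose(t,T(t),d=d,off=off),c,9) for t in ths]
    plan(w,start=leverpose(start_th,T(start_th),d=d,off=off) if start_th is not None else None)
E
python3 - <<'E'
from h import *
levrows(np.linspace(0,1.2,16),None)
E
```

```text
[0, 0.004, 0, 0.86, -0.04, 0.06, 0.15, 0, -0.039, 0, 1.69, -0.04, -0.53, 0.15, 0, -0.082, 0, 2.56, -0.03, -1.05, 0.15, 0, -0.125, 0, 3.46, -0.03, -1.49, 0.15, 0, -0.168, 0, 4.4, -0.03, -1.86, 0.15, 0, -0.211, 0, 5.36, -0.03, -2.16, 0.15, 0, -0.254, 0, 6.33, -0.03, -2.37, 0.15, 0, -0.297, 0, 7.32, -0.03, -2.5, 0.15]
[0, -0.043, 0, 0.93, 0, -0.34, 0.15, 0, -0.086, 0, 1.88, 0, -0.6, 0.15, 0, -0.129, 0, 2.85, 0, -0.78, 0.15, 0, -0.172, 0, 3.82, 0, -0.88, 0.15, 0, -0.215, 0, 4.8, 0, -0.9, 0.15, 0, -0.258, 0, 5.77, 0, -0.84, 0.15, 0, -0.302, 0, 6.73, 0, -0.7, 0.15, 0, -0.345, 0, 7.67, 0, -0.48, 0.15]
```

Emit:
move_arm --deltas '[0, 0, 0, 0.86, 0, 0.06, 0.15, 0, -0.039, 0, 1.69, 0, -0.53, 0.15, 0, -0.082, 0, 2.56, 0, -1.05, 0.15, 0, -0.125, 0, 3.46, 0, -1.49, 0.15, 0, -0.168, 0, 4.4, 0, -1.86, 0.15, 0, -0.211, 0, 5.36, 0, -2.16, 0.15, 0, -0.254, 0, 6.33, 0, -2.37, 0.15, 0, -0.297, 0, 7.32, 0, -2.5, 0.15]'

```text
time: 30.8
tool_pos: [0.6319, 0.0238, 0.3206]
ee_rot: [-3.142, 0.506, 3.014]
wrist_force: [3.2, -1.4, 1.7]
width: 0.0398
finger_force: 1.8
```

Emit:
move_arm --deltas '[0, -0.043, 0, 0.93, 0, -0.34, 0.15, 0, -0.086, 0, 1.88, 0, -0.6, 0.15, 0, -0.129, 0, 2.85, 0, -0.78, 0.15, 0, -0.172, 0, 3.82, 0, -0.88, 0.15, 0, -0.215, 0, 4.8, 0, -0.9, 0.15, 0, -0.258, 0, 5.77, 0, -0.84, 0.15, 0, -0.302, 0, 6.73, 0, -0.7, 0.15, 0, -0.345, 0, 7.67, 0, -0.48, 0.15]'

```text
time: 31.6
tool_pos: [0.5636, 0.0326, 0.292]
ee_rot: [-3.142, 0.857, 3.014]
wrist_force: [4.2, -1.9, 6.4]
width: 0.0403
finger_force: 3.8
```

Run:
```python
from h import *
o=robot.get_obs(); print(o["time"],pf(o["tool_pos"]),o["ee_rot"],o["wrist_force"],o["joint_positions"].round(2))
p,R=leverpose(1.2,.2+.7*1.2/1.3,d=18,off=18); print(pf(p))
s=snap("wrist"); P=cloud(s); q=(P.reshape(-1,3)-O)@RP*1000
# bar: dark pixels near expected
g=s["image"].max(2).reshape(-1)
for th in (1.1,1.2,1.3):
    ph=th-.35; print(th,-130*np.sin(ph),200+130*np.cos(ph))
k=q[(g<70)&(q[:,2]>240)&(q[:,2]<320)&(abs(q[:,1])<45)&(q[:,0]>-150)&(q[:,0]<-20)]
print(len(k)); 
if len(k): print(np.percentile(k,[5,50,95],axis=0).round(0))
s=snap("side","s3.png"); P=cloud(s); q=(P.reshape(-1,3)-O)@RP*1000; g=s["image"].max(2).reshape(-1)
k=q[(g<60)&(q[:,2]>250)&(q[:,2]<310)&(abs(q[:,1])<50)&(q[:,0]>-150)&(q[:,0]<-20)]
print(len(k)); 
if len(k): print(np.percentile(k,[5,50,95],axis=0).round(0))
levrows(np.linspace(1.2,1.36,9)[1:],1.2)
```

```text
31.6 [-7.00978392e+01 -7.44743706e-02  2.92025805e+02] [-3.14159036  0.85688235  3.01384104] [ 4.15019979 -1.93601837  6.39121812] [ 0.03 -0.48  1.91 -0.16  0.87 -1.36]
[-7.22575761e+01 -9.82932464e-15  2.87343445e+02]
1.1 -88.61303880303345 295.11955295359667
1.2 -97.66645266823805 285.7978089650477
1.3 -105.74401562261859 275.61880163030486
7124
[[-104.  -38.  280.]
 [-102.    3.  291.]
 [ -91.   40.  311.]]
54
[[-108.  -20.  278.]
 [ -99.   39.  290.]
 [ -79.   46.  301.]]
[0, -0.011, 0, 0.24, 0, -0.02, 0.15, 0, -0.022, 0, 0.48, 0, -0.03, 0.15, 0, -0.032, 0, 0.72, 0, -0.03, 0.15, 0, -0.043, 0, 0.96, 0, -0.03, 0.15, 0, -0.054, 0, 1.2, 0, -0.03, 0.15, 0, -0.065, 0, 1.44, 0, -0.02, 0.15, 0, -0.075, 0, 1.68, 0, -0.01, 0.15, 0, -0.086, 0, 1.92, 0, 0.01, 0.15]
```

The lever follows at about 7.8 N. I'll go on to the stop, watching the force.

Emit:
move_arm --deltas '[0, -0.011, 0, 0.24, 0, -0.02, 0.15, 0, -0.022, 0, 0.48, 0, -0.03, 0.15, 0, -0.032, 0, 0.72, 0, -0.03, 0.15, 0, -0.043, 0, 0.96, 0, -0.03, 0.15, 0, -0.054, 0, 1.2, 0, -0.03, 0.15, 0, -0.065, 0, 1.44, 0, -0.02, 0.15, 0, -0.065, 0, 1.44, 0, -0.02, 0.15]'

```text
time: 32.4
tool_pos: [0.5548, 0.0339, 0.2831]
ee_rot: [3.141, 0.923, 3.014]
wrist_force: [7.5, -2.9, 5.3]
width: 0.0396
finger_force: 4.4
```

Emit:
move_arm --deltas '[0, -0.01, 0, 0.2, 0, 0, 0.15, 0, -0.02, 0, 0.4, 0, 0, 0.15, 0, -0.02, 0, 0.4, 0, 0, 0.15]'

```text
time: 32.7
tool_pos: [0.5535, 0.0341, 0.2821]
ee_rot: [3.141, 0.948, 3.014]
wrist_force: [11.4, -3.3, 6.3]
width: 0.0398
finger_force: 6.0
```

```bash
cat >> h.py <<'E'
def bar():
    o=robot.get_obs(); print(o["time"],pf(o["tool_pos"]),o["ee_rot"],o["wrist_force"])
    s=snap("wrist"); q=(cloud(s).reshape(-1,3)-O)@RP*1000; g=s["image"].max(2).reshape(-1)
    k=q[(g<70)&(q[:,2]>240)&(q[:,2]<320)&(abs(q[:,1])<45)&(q[:,0]>-150)&(q[:,0]<-20)]
    print(len(k),np.percentile(k,[5,50,95],axis=0).round(1).tolist()); return s
E
python3 -c "
from h import *
bar()"
```

```text
32.7 [-8.02391460e+01  1.15703812e-01  2.82128010e+02] [3.14123254 0.94802653 3.01425077] [11.4213603  -3.30739025  6.28798066]
7499 [[-128.8, -37.1, 267.8], [-112.0, 4.4, 279.2], [-102.7, 39.6, 311.9]]
```

Emit:
move_arm --deltas '[0, 0, 0, 0.2, 0, 0, 0.15, 0, 0, 0, 0.4, 0, 0, 0.15, 0, 0, 0, 0.6, 0, 0, 0.15, 0, 0, 0, 0.6, 0, 0, 0.15]'

```text
time: 33.15
tool_pos: [0.5528, 0.0344, 0.2822]
ee_rot: [3.14, 0.958, 3.014]
wrist_force: [25.3, -4.9, 7.2]
width: 0.0399
finger_force: 10.1
```

Emit:
move_arm --deltas '[0, 0, 0, 0.2, 0, 0, 0.15, 0, 0, 0, 0.4, 0, 0, 0.15, 0, 0, 0, 0.4, 0, 0, 0.15]'

```text
time: 33.45
tool_pos: [0.552, 0.0348, 0.2825]
ee_rot: [3.139, 0.965, 3.014]
wrist_force: [31.5, -4.5, 7.7]
width: 0.0404
finger_force: 12.4
```

```bash
python3 -c "
from h import *
bar()"
```

```text
33.45 [-81.85585452   0.63685059 282.49370124] [3.1391129 0.9652155 3.0138832] [31.51058177 -4.45373336  7.71639054]
7426 [[-131.1, -37.1, 267.2], [-112.4, 4.3, 278.6], [-102.6, 39.5, 311.6]]
```

It's at the stop: force rises with no further travel, and the bar reads about 1.28–1.30 rad. Hold, then ease up.

Emit:
move_arm --deltas '[0, 0, 0, -0.3, 0, 0, 0.15, 0, 0, 0, -0.3, 0, 0, 0.15, 0, 0, 0, -0.3, 0, 0, 0.15, 0, 0, 0, -0.3, 0, 0, 0.15, 0, 0, 0, -0.3, 0, 0, 0.15, 0, 0, 0, -0.3, 0, 0, 0.15, 0, 0, 0, -0.3, 0, 0, 0.15, 0, 0, 0, -0.3, 0, 0, 0.15]'

```text
time: 34.3
tool_pos: [0.5523, 0.0347, 0.2826]
ee_rot: [3.139, 0.96, 3.013]
wrist_force: [21.1, -3.9, 9.8]
width: 0.0401
finger_force: 9.9
```

Emit:
move_arm --deltas '[0, 0, 0, 0, 0, 0, 0.15, 0, 0, 0, 0, 0, 0, 0.15, 0, 0, 0, 0, 0, 0, 0.15, 0, 0, 0, 0, 0, 0, 0.15, 0, 0, 0, 0, 0, 0, 0.15, 0, 0, 0, 0, 0, 0, 0.15, 0, 0, 0, 0, 0, 0, 0.15, 0, 0, 0, 0, 0, 0, 0.15]'

```text
time: 35.1
tool_pos: [0.5523, 0.0347, 0.2826]
ee_rot: [3.139, 0.96, 3.013]
wrist_force: [21.5, -3.9, 9.5]
width: 0.0399
finger_force: 9.9
```

Run:
```python
from h import *
s=bar()
for n in ("wrist","side"):
    s=snap(n)
    for c in slats(s,zlo=.08,zhi=.11,box=(.4,.7,-.2,.25)): print(n,pf(c[:3]).round(1),c[3]-YW)
# ease back from commanded ~ theta 1.3+overdrive 1.3cm -> 0, 32 rows
levrows(np.linspace(1.3,0,33)[1:],1.3)
```

```text
35.1 [-81.56185703   0.63706931 282.6454177 ] [3.13894911 0.95959732 3.01338705] [21.4861209  -3.9104278   9.48999543]
7392 [[-130.9, -37.2, 267.5], [-112.3, 4.4, 279.0], [-103.0, 39.5, 311.9]]
slat [5.6800e-01 1.7000e-02 9.3000e-02 1.4310e+00 6.0236e+01 4.5106e+01] px [300.  21.]
slat [ 0.578  0.091  0.093 -0.129 44.792 29.655] px [390.  21.]
wrist [-63.5 -14.7  92.6] 1.5594697254160388
wrist [-63.7  60.   92.6] -0.0007939324256490687
slat [ 5.31000e-01  2.30000e-02  9.10000e-02 -1.28000e-01  1.17756e+02
  6.45640e+01] px [310. 217.]
slat [ 5.41000e-01  9.70000e-02  9.20000e-02 -1.44000e-01  1.19342e+02
  3.19040e+01] px [298. 233.]
side [-101.5  -13.5   91.5] 0.00045975065750575306
side [-101.2   61.2   91.6] -0.015946653237927405
[0, 0.022, 0, -0.49, 0, 0.02, 0.15, 0, 0.044, 0, -0.98, 0, 0.07, 0.15, 0, 0.066, 0, -1.46, 0, 0.13, 0.15, 0, 0.087, 0, -1.94, 0, 0.22, 0.15, 0, 0.109, 0, -2.43, 0, 0.32, 0.15, 0, 0.131, 0, -2.9, 0, 0.45, 0.15, 0, 0.153, 0, -3.37, 0, 0.59, 0.15, 0, 0.175, 0, -3.84, 0, 0.76, 0.15]
[0, 0.022, 0, -0.48, 0, 0.1, 0.15, 0, 0.044, 0, -0.97, 0, 0.23, 0.15, 0, 0.066, 0, -1.44, 0, 0.37, 0.15, 0, 0.088, 0, -1.91, 0, 0.53, 0.15, 0, 0.109, 0, -2.38, 0, 0.71, 0.15, 0, 0.131, 0, -2.83, 0, 0.92, 0.15, 0, 0.153, 0, -3.28, 0, 1.14, 0.15, 0, 0.175, 0, -3.72, 0, 1.38, 0.15]
[0, 0.022, 0, -0.47, 0, 0.18, 0.15, 0, 0.044, 0, -0.93, 0, 0.38, 0.15, 0, 0.066, 0, -1.39, 0, 0.6, 0.15, 0, 0.087, 0, -1.83, 0, 0.84, 0.15, 0, 0.109, 0, -2.27, 0, 1.09, 0.15, 0, 0.131, 0, -2.69, 0, 1.37, 0.15, 0, 0.153, 0, -3.11, 0, 1.66, 0.15, 0, 0.175, 0, -3.51, 0, 1.97, 0.15]
[0, 0.022, 0, -0.44, 0, 0.25, 0.15, 0, 0.044, 0, -0.87, 0, 0.53, 0.15, 0, 0.066, 0, -1.3, 0, 0.82, 0.15, 0, 0.087, 0, -1.71, 0, 1.13, 0.15, 0, 0.109, 0, -2.1, 0, 1.45, 0.15, 0, 0.131, 0, -2.49, 0, 1.8, 0.15, 0, 0.153, 0, -2.86, 0, 2.15, 0.15, 0, 0.175, 0, -3.22, 0, 2.53, 0.15]
```

Emit:
move_arm --deltas '[0, 0.022, 0, -0.49, 0, 0.02, 0.15, 0, 0.044, 0, -0.98, 0, 0.07, 0.15, 0, 0.066, 0, -1.46, 0, 0.13, 0.15, 0, 0.087, 0, -1.94, 0, 0.22, 0.15, 0, 0.109, 0, -2.43, 0, 0.32, 0.15, 0, 0.131, 0, -2.9, 0, 0.45, 0.15, 0, 0.153, 0, -3.37, 0, 0.59, 0.15, 0, 0.175, 0, -3.84, 0, 0.76, 0.15]'

```text
time: 36.05
tool_pos: [0.5768, 0.0314, 0.2995]
ee_rot: [3.14, 0.764, 3.013]
wrist_force: [0.3, -0.3, 6.4]
width: 0.0399
finger_force: 2.6
```

Emit:
move_arm --deltas '[0, 0.022, 0, -0.48, 0, 0.1, 0.15, 0, 0.044, 0, -0.97, 0, 0.23, 0.15, 0, 0.066, 0, -1.44, 0, 0.37, 0.15, 0, 0.088, 0, -1.91, 0, 0.53, 0.15, 0, 0.109, 0, -2.38, 0, 0.71, 0.15, 0, 0.131, 0, -2.83, 0, 0.92, 0.15, 0, 0.153, 0, -3.28, 0, 1.14, 0.15, 0, 0.175, 0, -3.72, 0, 1.38, 0.15]'

```text
time: 36.85
tool_pos: [0.6132, 0.0266, 0.3139]
ee_rot: [3.141, 0.589, 3.013]
wrist_force: [1.7, 0.4, 6.1]
width: 0.0398
finger_force: 2.5
```

Run:
```python
from h import *
o=robot.get_obs(); print(pf(o["tool_pos"]),o["ee_rot"],o["wrist_force"])
for t in (.6,.65,.75): print(t,pf(leverpose(t,.2+.7*t/1.3,d=18,off=18)[0]))
```

```text
[-20.10161149   0.36170379 313.94945405] [3.14057694 0.58870926 3.01347765] [1.7231227  0.44306106 6.13200445]
0.6 [-7.57749899e+00  6.27915375e-15  3.19357327e+02]
0.65 [-1.36638153e+01  6.12043800e-15  3.18256672e+02]
0.75 [-2.55869160e+01 -3.17313973e-16  3.15141716e+02]
```

Emit:
move_arm --deltas '[0, 0.022, 0, -0.47, 0, 0.18, 0.15, 0, 0.044, 0, -0.93, 0, 0.38, 0.15, 0, 0.066, 0, -1.39, 0, 0.6, 0.15, 0, 0.087, 0, -1.83, 0, 0.84, 0.15, 0, 0.109, 0, -2.27, 0, 1.09, 0.15, 0, 0.131, 0, -2.69, 0, 1.37, 0.15, 0, 0.153, 0, -3.11, 0, 1.66, 0.15, 0, 0.175, 0, -3.51, 0, 1.97, 0.15]'

```text
time: 37.65
tool_pos: [0.6532, 0.0214, 0.3158]
ee_rot: [3.141, 0.413, 3.014]
wrist_force: [3.4, -0.7, 6.2]
width: 0.04
finger_force: 2.5
```

Emit:
move_arm --deltas '[0, 0.022, 0, -0.44, 0, 0.25, 0.15, 0, 0.044, 0, -0.87, 0, 0.53, 0.15, 0, 0.066, 0, -1.3, 0, 0.82, 0.15, 0, 0.087, 0, -1.71, 0, 1.13, 0.15, 0, 0.109, 0, -2.1, 0, 1.45, 0.15, 0, 0.131, 0, -2.49, 0, 1.8, 0.15, 0, 0.153, 0, -2.86, 0, 2.15, 0.15, 0, 0.175, 0, -3.22, 0, 2.53, 0.15]'

```text
time: 38.45
tool_pos: [0.6927, 0.0163, 0.3045]
ee_rot: [3.141, 0.239, 3.014]
wrist_force: [4.7, 0.1, 6.0]
width: 0.0398
finger_force: 2.7
```

Run:
```python
from h import *
o=robot.get_obs(); print(o["time"],pf(o["tool_pos"]),o["ee_rot"],o["wrist_force"])
print(pf(leverpose(0,.2,d=18,off=18)[0]),pf(leverpose(0.1,.25,d=18,off=18)[0]))
```

```text
38.45 [6.00464129e+01 2.65838390e-01 3.04465593e+02] [3.14092918 0.23863759 3.01365329] [4.67792503 0.11758175 6.00118859]
[ 6.57939613e+01 -6.95802400e-15  3.08053302e+02] [ 5.40562096e+01 -7.63600095e-16  3.12971462e+02]
```

Emit:
move_arm --deltas '[0, 0, 0, -0.25, 0, -0.1, 0.15, 0, 0, 0, -0.5, 0, -0.2, 0.15, 0, 0, 0, -0.75, 0, -0.3, 0.15, 0, 0, 0, -1, 0, -0.3, 0.15, 0, 0, 0, -1.25, 0, -0.3, 0.15, 0, 0, 0, -1.5, 0, -0.3, 0.15, 0, 0, 0, -1.75, 0, -0.3, 0.15, 0, 0, 0, -2, 0, -0.3, 0.15]'

```text
time: 39.25
tool_pos: [0.7081, 0.0143, 0.3066]
ee_rot: [-3.141, 0.226, 3.014]
wrist_force: [-0.5, 0.2, -0.5]
width: 0.04
finger_force: 0.0
```

Run:
```python
from h import *
o=robot.get_obs(); print(o["time"],pf(o["tool_pos"]),o["ee_rot"],o["wrist_force"])
s=snap("wrist","w5.png"); q=(cloud(s).reshape(-1,3)-O)@RP*1000; g=s["image"].max(2).reshape(-1)
k=q[(g<70)&(q[:,2]>300)&(q[:,2]<345)&(abs(q[:,1])<45)&(q[:,0]>-20)&(q[:,0]<60)]
print(len(k),np.percentile(k,[5,50,95],axis=0).round(1).tolist())
s=ld("w4.png"); q=(cloud(s).reshape(-1,3)-O)@RP*1000; g=s["image"].max(2).reshape(-1)
k=q[(g<70)&(q[:,2]>300)&(q[:,2]<345)&(abs(q[:,1])<45)&(q[:,0]>-20)&(q[:,0]<60)]
print(len(k),np.percentile(k,[5,50,95],axis=0).round(1).tolist())
```

```text
39.25 [7.55730808e+01 2.80170205e-01 3.06648989e+02] [-3.14148439  0.22639553  3.01386691] [-0.45707578  0.21233985 -0.46850519]
7284 [[37.2, -38.4, 320.8], [42.5, 1.4, 328.9], [52.9, 40.1, 330.9]]
6625 [[37.2, -37.7, 320.9], [42.4, 2.5, 328.8], [52.6, 40.2, 330.9]]
```

The lever is back up, with the bar where it was before. Next I'll measure the tray and plan the retreat and the pick at y=+60.

Run:
```python
from h import *
for n in("top0.png","side0.png"):
    s=ld(n); P=cloud(s); im=s["image"].astype(int)
    m=(im.max(2)<135)&(im.max(2)-im.min(2)<25)&(P[...,0]>.33)&(P[...,0]<.62)&(P[...,1]<-.19)&(P[...,1]>-.46)&(P[...,2]<.04)&(P[...,2]>-.02)
    m=cv2.morphologyEx(m.astype(np.uint8),cv2.MORPH_OPEN,np.ones((3,3)))
    n_,l,st,c=cv2.connectedComponentsWithStats(m); i=1+st[1:,4].argmax(); print(n,st[i])
    q=P[(l==i)]; k=q[q[:,2]>.02]
    for w in (k,q): print(len(w),[np.round(v,3) for v in cv2.minAreaRect((w[:,:2]*1000).astype(np.float32))])
    cx=P[...,0]
    # rim: points with z>0.022 along image; side walls
    for a,b in(((.40,.54),None),):
        kk=k[(k[:,0]>.40)&(k[:,0]<.53)]; print("y walls",np.percentile(kk[:,1],[3,97]))
        kk=k[(k[:,1]>-.38)&(k[:,1]<-.25)]; print("x walls",np.percentile(kk[:,0],[3,97]))
o=robot.get_obs(); p=np.array(o["tool_pos"]);R=rot(o["ee_rot"]); yp=np.pi+YW
z=R[:,2]
plan([(p-.11*z,R,.15),(W([-120,60,400]),R,0),(W([-120,60,250]),yp,0),(W([-105,60,180]),yp,0),(W([-105,60,77]),yp,0,3)],v=4.5)
```

```text
top0.png [ 378  184   78   85 5326]
631 [array([ 472.66 , -313.613]), array([211.65 , 231.085]), np.float64(88.194)]
5326 [array([ 484.923, -316.21 ]), array([261.068, 257.024]), np.float64(87.745)]
y walls [-0.4175883  -0.20780681]
x walls [0.35663748 0.58768843]
side0.png [ 324  145   73   56 1250]
198 [array([ 474.26 , -309.892]), array([214.185, 229.328]), np.float64(88.802)]
1250 [array([ 474.29 , -312.531]), array([219.537, 229.321]), np.float64(88.852)]
y walls [-0.4143416 -0.2033879]
x walls [0.57993887 0.58769175]
[0, 0, 0, 0, 0, -3.67, 0.15, 0, 0, 0, 0, 0, -7.33, 0.15, 0, 0, 0, 0, 0, -11, 0.15, 0, 0, 0, 3.4, 1.2, -11.5, 0, 0, 0, 0, 6.8, 2.39, -12, 0, 0, 0, 0, 10.2, 3.59, -12.5, 0, 0, 0, 0, 13.59, 4.78, -13, 0, 0, 0, 0, 16.99, 5.98, -13.5, 0]
[0, 0.057, 0, 0.84, 0, 3.65, 0, 0, 0.113, 0, 1.69, 0, 7.31, 0, 0, 0.17, 0, 2.53, 0, 10.96, 0, 0, 0.227, 0, 3.37, 0, 14.62, 0, 0, 0.227, 0, 3.43, 0, 18.19, 0, 0, 0.227, 0, 3.49, 0, 21.77, 0, 0, 0.227, 0, 4.07, 0, 24.28, 0, 0, 0.227, 0, 4.65, 0, 26.79, 0]
[0, 0, 0, 0, 0, 2.58, 0, 0, 0, 0, 0, 0, 5.15, 0]
```

Emit:
move_arm --deltas '[0, 0, 0, -0.5, 0, -3.67, 0.15, 0, 0, 0, -0.5, 0, -7.33, 0.15, 0, 0, 0, 0, 0, -11, 0.15, 0, 0, 0, 3.4, 1.2, -11.5, 0, 0, 0, 0, 6.8, 2.39, -12, 0, 0, 0, 0, 10.2, 3.59, -12.5, 0, 0, 0, 0, 13.59, 4.78, -13, 0, 0, 0, 0, 16.99, 5.98, -13.5, 0]'

```text
time: 40.1
tool_pos: [0.5199, 0.099, 0.4]
ee_rot: [3.141, 0.227, 3.013]
wrist_force: [0.3, 0.8, -0.4]
width: 0.0469
finger_force: 0.0
```

Emit:
move_arm --deltas '[0, 0.057, 0, 0.84, 0, 3.65, 0, 0, 0.113, 0, 1.69, 0, 7.31, 0, 0, 0.17, 0, 2.53, 0, 10.96, 0, 0, 0.227, 0, 3.37, 0, 14.62, 0, 0, 0.227, 0, 3.43, 0, 18.19, 0, 0, 0.227, 0, 3.49, 0, 20, 0, 0, 0.227, 0, 3.5, 0, 20, 0, 0, 0.227, 0, 3.5, 0, 20, 0]'

```text
time: 40.9
tool_pos: [0.5324, 0.0972, 0.1977]
ee_rot: [3.142, 0.0, 3.014]
wrist_force: [-1.0, -0.5, 0.7]
width: 0.0471
finger_force: 0.0
```

Run:
```python
from h import *
held()
rel(W([-105,60,77]),[np.pi,0,np.pi+YW])
s=ld("top0.png"); q=cloud(s).reshape(-1,3)
k=q[(q[:,2]>.05)&(q[:,2]<.25)&(q[:,0]>.4)&(q[:,0]<.68)&(q[:,1]<-.38)&(q[:,1]>-.62)]
print("spray",k.min(0),k.max(0),np.median(k,0))
```

```text
40.9 [-109.3   60.   197.7] [3.142 0.    3.014] 0.04707519862437058 [-1.  -0.5  0.7]
slat [ 5.4000e-01  2.1000e-02  9.3000e-02 -1.4100e-01  1.3222e+02  6.0342e+01] px [234. 199.]
slat [ 5.49000e-01  9.50000e-02  9.30000e-02 -1.32000e-01  1.30011e+02
  2.98840e+01] px [319. 211.]
[-92.4 -14.4  92.6] -0.01279426945560061
[-92.3  60.   92.5] -0.004189063341336563
turn [0.001 0.003 0.   ] shift [-0.34 -0.02 12.19]
spray [ 0.54298576 -0.50827858  0.0505709 ] [ 0.60494808 -0.44715514  0.17812728] [ 0.56697857 -0.46838083  0.16177338]
```

Emit:
move_arm --deltas '[0, 0, 0, 0, 0, 3, 0, 0, 0, 0, 0, 0, 6, 0, 0, 0, 0, 0, 0, 9, 0, 0, 0, 0, 0, 0, 11, 0, 0, 0, 0, 0, 0, 12, 0, 0, 0, 0, 0, 0, 12, 0, 0, 0, 0, 0, 0, 12, 1, 0, 0, 0, 0, 0, 12, 1]'

```text
time: 41.75
tool_pos: [0.5338, 0.0972, 0.0793]
ee_rot: [3.141, 0.004, 3.014]
wrist_force: [0.3, -0.3, -0.4]
width: 0.0346
finger_force: 0.0
```

Emit:
move_arm --deltas '[0, 0, 0, 0, 0, 0, 1, 0, 0, 0, 0, 0, 0, 1, 0, 0, 0, 0, 0, -0.4, 1, 0, 0, 0, 0, 0, -0.8, 1, 0, 0, 0, 0, 0, -0.8, 1]'

```text
time: 42.25
tool_pos: [0.5325, 0.0972, 0.0853]
ee_rot: [-3.142, 0.0, 3.014]
wrist_force: [-0.6, 0.0, -0.9]
width: 0.0299
finger_force: 30.0
```

```bash
cat >> h.py <<'E'
TC=np.array([.473,-.312,0]); TY=-.025
def TR(p): return TC+rot([0,0,TY])@(np.array(p)/1000.)
E
python3 - <<'E'
from h import *
held()
o=robot.get_obs(); p=np.array(o["tool_pos"]);R=rot(o["ee_rot"]); ex=RP[:,0]
plan([(p-.15*ex,R,1,2.5),(p-.19*ex+[0,0,.09],R,1,3.5),(TR([-40,50,160]),np.pi+TY,1,4),(TR([-40,50,60]),np.pi+TY,1,3)])
E
```

```text
42.25 [-109.2   60.    85.3] [-3.142  0.     3.014] 0.029868194746391078 [-0.6  0.  -0.9]
slat [ 0.523  0.099  0.099 -0.129 80.196 29.958] px [320. 227.]
slat [ 5.1500e-01  2.5000e-02  9.3000e-02 -1.5000e-01  8.3144e+01  6.0347e+01] px [182. 216.]
slat [ 0.6    0.089  0.099 -0.138 29.602 29.348] px [319. 358.]
[-118.6   60.6   98.8] -0.0009036546625603159
[-117.2  -14.2   92.5] -0.021520383083354244
[-40.8  60.2  98.5] -0.010258007991463647
[0, 0, 0, 2.14, 0, 0, 1, 0, 0, 0, 4.29, 0, 0, 1, 0, 0, 0, 6.43, 0, 0, 1, 0, 0, 0, 8.57, 0, 0, 1, 0, 0, 0, 10.71, 0, 0, 1, 0, 0, 0, 12.86, 0, 0, 1, 0, 0, 0, 15, 0, 0, 1, 0, 0, 0, 16.33, 0, -3, 1]
[0, 0, 0, 1.33, 0, -3, 1, 0, 0, 0, 2.67, 0, -6, 1, 0, 0, -0.01, 1.28, -3.68, -5.85, 1, 0, 0, -0.021, -0.1, -7.36, -5.7, 1, 0, 0, -0.031, -1.48, -11.03, -5.55, 1, 0, 0, -0.041, -2.87, -14.71, -5.4, 1, 0, 0, -0.051, -4.25, -18.39, -5.25, 1, 0, 0, -0.062, -5.63, -22.07, -5.1, 1]
[0, 0, -0.01, -1.15, -3.76, 0.15, 1, 0, 0, -0.021, -2.31, -7.51, 0.3, 1, 0, 0, -0.031, -3.46, -11.27, 0.45, 1, 0, 0, -0.041, -4.62, -15.02, 0.6, 1, 0, 0, -0.041, -4.62, -15.02, 3.1, 1, 0, 0, -0.041, -4.62, -15.02, 5.6, 1, 0, 0, -0.041, -4.62, -15.02, 8.1, 1, 0, 0, -0.041, -4.62, -15.02, 10.6, 1]
```

Emit:
move_arm --deltas '[0, 0, 0, 2.14, 0, 0, 1, 0, 0, 0, 4.29, 0, 0, 1, 0, 0, 0, 6.43, 0, 0, 1, 0, 0, 0, 8.57, 0, 0, 1, 0, 0, 0, 10.71, 0, 0, 1, 0, 0, 0, 12.86, 0, 0, 1, 0, 0, 0, 15, 0, 0, 1, 0, 0, 0, 16.33, 0, -3, 1]'

```text
time: 43.1
tool_pos: [0.3652, 0.1175, 0.1106]
ee_rot: [-3.138, -0.011, 3.014]
wrist_force: [-0.0, 0.4, -1.7]
width: 0.0294
finger_force: 30.0
```

Emit:
move_arm --deltas '[0, 0, 0, 1.33, 0, -3, 1, 0, 0, 0, 2.67, 0, -6, 1, 0, 0, -0.01, 1.28, -3.68, -5.85, 1, 0, 0, -0.021, -0.1, -7.36, -5.7, 1, 0, 0, -0.031, -1.48, -11.03, -5.55, 1, 0, 0, -0.041, -2.87, -14.71, -5.4, 1, 0, 0, -0.051, -4.25, -18.39, -5.25, 1, 0, 0, -0.062, -5.63, -22.07, -5.1, 1]'

```text
time: 43.9
tool_pos: [0.398, -0.1097, 0.1658]
ee_rot: [3.141, -0.0, 3.076]
wrist_force: [0.3, -0.0, -1.1]
width: 0.0299
finger_force: 30.0
```

Emit:
move_arm --deltas '[0, 0, -0.01, -1.15, -3.76, 0.15, 1, 0, 0, -0.021, -2.31, -7.51, 0.3, 1, 0, 0, -0.031, -3.46, -11.27, 0.45, 1, 0, 0, -0.041, -4.62, -15.02, 0.6, 1, 0, 0, -0.041, -4.62, -15.02, 3.1, 1, 0, 0, -0.041, -4.62, -15.02, 5.6, 1, 0, 0, -0.041, -4.62, -15.02, 8.1, 1, 0, 0, -0.041, -4.62, -15.02, 8.1, 1]'

```text
time: 44.7
tool_pos: [0.4315, -0.2591, 0.0804]
ee_rot: [3.136, -0.008, 3.117]
wrist_force: [0.0, 1.6, -2.1]
width: 0.0296
finger_force: 30.0
```

Run:
```python
from h import *
o=robot.get_obs(); print(o["time"],o["tool_pos"],o["ee_rot"],o["width"])
s=snap("wrist","w6.png")
RT=rot([0,0,TY])
for c in slats(s,zlo=.06,zhi=.14): print((RT.T@(np.array(c[:3])-TC)*1000).round(1),c[3]-TY)
# tray rim from this view
q=(cloud(s).reshape(-1,3)-TC)@RT*1000; k=q[(q[:,2]>22)&(q[:,2]<38)&(abs(q[:,0])<140)&(abs(q[:,1])<130)]
print(len(k),np.percentile(k,[2,98],axis=0).round(1).tolist())
print("floor",np.median(q[(abs(q[:,0])<90)&(abs(q[:,1]+40)<40)&(q[:,2]<20)][:,2]))
rel(TR([-37,50,17]),[np.pi,0,np.pi+TY])
```

```text
44.7 [ 0.43151201 -0.25908748  0.08043982] [ 3.13590551 -0.00797178  3.11653336] 0.029642880519540844
slat [ 4.2200e-01 -2.5800e-01  9.4000e-02 -2.3000e-02  8.0192e+01  3.0043e+01] px [320. 227.]
slat [ 0.5   -0.261  0.093 -0.04  30.122 29.53 ] px [319. 359.]
[-51.9  52.4  94. ] 0.0015808271641157001
[25.9 51.9 93.1] -0.015070054919386719
6762 [[-111.5, -105.2, 22.7], [88.7, 102.7, 29.7]]
floor 4.653056450526633
turn [ 0.003 -0.004  0.   ] shift [-0.47 -0.12  6.59]
```

View pics/w6.png

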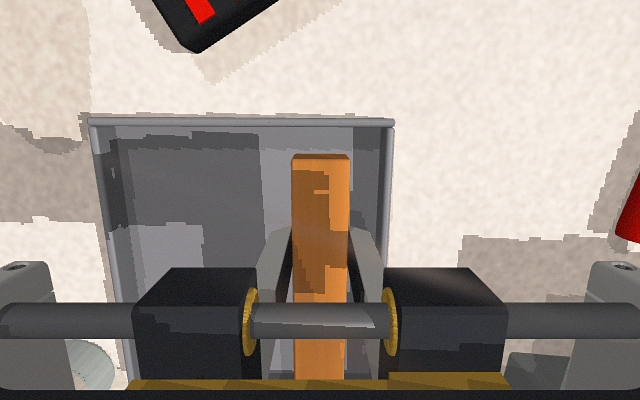

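The slat is inside the tray outline: near end (320,157), wall at (240,120). I'll lower it.

Emit:
move_arm --deltas '[0, 0, 0, -0.3, 0, 2, 1, 0, 0, 0, -0.5, -0.1, 4, 1, 0, 0, 0, -0.5, -0.1, 5.2, 1, 0, 0, 0, -0.5, -0.1, 6.2, 1, 0, 0, 0, -0.5, -0.1, 6.5, 1, 0, 0, 0, -0.5, -0.1, 6.5, 1]'

```text
time: 45.35
tool_pos: [0.4394, -0.2622, 0.0203]
ee_rot: [-3.141, 0.0, 3.117]
wrist_force: [0.5, 0.4, -1.0]
width: 0.0299
finger_force: 30.0
```

Run:
```python
from h import *
o=robot.get_obs(); print(o["time"],o["tool_pos"],o["ee_rot"],o["wrist_force"])
RT=rot([0,0,TY])
for c in slats(snap("wrist"),zlo=.015,zhi=.14): print((RT.T@(np.array(c[:3])-TC)*1000).round(1),c[3]-TY)
```

```text
45.35 [ 0.43942465 -0.2622413   0.02032055] [-3.14140400e+00  1.67320784e-04  3.11679896e+00] [ 0.52067664  0.4384288  -0.96190798]
slat [ 4.3000e-01 -2.6100e-01  3.4000e-02 -2.8000e-02  8.0118e+01  2.9754e+01] px [320. 228.]
slat [ 0.508 -0.264  0.034  1.541 29.749 29.511] px [319. 359.]
[-44.1  49.4  33.8] -0.00333523505011607
[33.9 49.  33.5] 1.5658781087928373
```

Emit:
move_arm --deltas '[0, 0, 0, 0, 0, 0.2, 1, 0, 0, 0, 0, 0, 0.4, 1, 0, 0, 0, 0, 0, 0.4, 1, 0, 0, 0, 0, 0, 0.4, 0.15, 0, 0, 0, 0, 0, 0.4, 0.15, 0, 0, 0, 0, 0, -2, 0.15, 0, 0, 0, 0, 0, -6, 0.15, 0, 0, 0, 0, 0, -10, 0.15]'

```text
time: 46.2
tool_pos: [0.4389, -0.2618, 0.1208]
ee_rot: [3.141, -0.001, 3.117]
wrist_force: [0.1, -0.8, 1.3]
width: 0.0396
finger_force: 0.0
```

Run:
```python
from h import *
o=robot.get_obs(); p=np.array(o["tool_pos"]);R=rot(o["ee_rot"]);yp=np.pi+YW
print(o["time"],p)
RT=rot([0,0,TY])
for c in slats(snap("wrist"),zlo=.015,zhi=.05): print((RT.T@(np.array(c[:3])-TC)*1000).round(1),c[3]-TY)
plan([(p+[-.04,.05,.10],R,-.6,4.5),(W([-200,-15,240]),yp,-.6,4.5),(W([-108,-15,190]),yp,-.6,4)])
```

```text
46.2 [ 0.43887431 -0.26181128  0.12077329]
slat [ 4.62000e-01 -2.62000e-01  2.90000e-02 -3.70000e-02  1.43945e+02
  2.96840e+01] px [319. 220.]
[-11.9  49.4  28.5] -0.011771729909323583
[-0.003, 0.004, 0, 1.47, 1.7, -3.07, -0.6, -0.006, 0.008, 0, 2.94, 3.4, -6.13, -0.6, -0.009, 0.012, 0, 4.41, 5.1, -9.2, -0.6, -0.009, 0.012, 0.017, 3.94, 9.22, -9.55, -0.6, -0.008, 0.012, 0.035, 3.48, 13.33, -9.9, -0.6, -0.008, 0.012, 0.052, 3.01, 17.44, -10.25, -0.6, -0.008, 0.012, 0.069, 2.54, 21.55, -10.6, -0.6, -0.008, 0.012, 0.086, 2.07, 25.67, -10.94, -0.6]
[0, 0, 0.017, -0.11, 4.14, -0.32, -0.6, 0, 0, 0.017, -3.18, 4.09, 1.35, -0.6, 0, 0, 0.017, -6.24, 4.03, 3.01, -0.6, 0, 0, 0.017, -9.31, 3.98, 4.68, -0.6]
```

Emit:
move_arm --deltas '[0, 0, 0, 1.47, 1.7, -3.07, -0.6, 0, 0, 0, 2.94, 3.4, -6.13, -0.6, 0, 0, 0, 4.41, 5.1, -9.2, -0.6, 0, 0, 0.017, 3.94, 9.22, -9.55, -0.6, 0, 0, 0.035, 3.48, 13.33, -9.9, -0.6, 0, 0, 0.052, 3, 17.44, -10.25, -0.6, 0, 0, 0.069, 2.54, 21.55, -10.6, -0.6, 0, 0, 0.086, 2.07, 25.67, -10.94, -0.6]'

```text
time: 47.05
tool_pos: [0.4251, -0.0035, 0.2301]
ee_rot: [-3.141, 0.002, 3.03]
wrist_force: [0.8, 0.5, -0.0]
width: 0.075
finger_force: 0.0
```

Emit:
move_arm --deltas '[0, 0, 0.017, -0.11, 4.14, -0.32, -0.6, 0, 0, 0.017, -3.18, 4.09, 1.35, -0.6, 0, 0, 0.017, -6.24, 4.03, 3.01, -0.6, 0, 0, 0.017, -9.31, 3.98, 4.68, -0.6, 0, 0, 0.017, -9.31, 3.98, 4.68, -0.6, 0, 0, 0.017, -9.31, 3.98, 4.68, -0.6]'

```text
time: 47.65
tool_pos: [0.5217, 0.0242, 0.1818]
ee_rot: [-3.141, -0.002, 3.014]
wrist_force: [1.0, -0.0, -0.0]
width: 0.0752
finger_force: 0.0
```

Run:
```python
from h import *
held()
rel(W([-105,-15,77]),[np.pi,0,np.pi+YW])
```

```text
47.65 [-110.6  -13.7  181.8] [-3.141e+00 -2.000e-03  3.014e+00] 0.07515628574861585 [ 1. -0. -0.]
slat [ 5.41000e-01  2.10000e-02  9.30000e-02 -1.37000e-01  1.33279e+02
  6.04860e+01] px [319. 219.]
[-91.4 -14.6  92.5] -0.009105791345840858
turn [-0. -0.  0.] shift [-0.55 -0.13 10.6 ]
```

Emit:
move_arm --deltas '[0, 0, 0, -0.3, -0.1, 3, -0.6, 0, 0, 0, -0.3, -0.1, 6, -0.6, 0, 0, 0, -0.3, -0.1, 9, -0.6, 0, 0, 0, -0.3, -0.1, 10.4, -0.6, 0, 0, 0, -0.3, -0.1, 10.4, -0.6, 0, 0, 0, -0.3, -0.1, 10.4, -0.6, 0, 0, 0, -0.3, -0.1, 10.4, 1, 0, 0, 0, -0.3, -0.1, 10.4, 1]'

```text
time: 48.5
tool_pos: [0.526, 0.0228, 0.0807]
ee_rot: [3.141, 0.004, 3.014]
wrist_force: [0.6, 0.3, 0.1]
width: 0.0628
finger_force: 0.0
```

Emit:
move_arm --deltas '[0, 0, 0, 0, 0, 0, 1, 0, 0, 0, 0, 0, 0, 1, 0, 0, 0, 0, 0, 0, 1, 0, 0, 0, 0, 0, -0.4, 1, 0, 0, 0, 0, 0, -0.8, 1, 0, 0, 0, 0, 0, -0.8, 1]'

```text
time: 49.1
tool_pos: [0.5247, 0.0229, 0.0866]
ee_rot: [-3.142, -0.0, 3.014]
wrist_force: [1.1, -0.0, -2.0]
width: 0.0592
finger_force: 30.0
```

Run:
```python
from h import *
held()
o=robot.get_obs(); p=np.array(o["tool_pos"]);R=rot(o["ee_rot"]); ex=RP[:,0]
plan([(p-.15*ex,R,1,2),(p-.19*ex+[0,0,.09],R,1,3),(TR([-36,-35,160]),np.pi+TY,1,3.5),(TR([-36,-35,80]),np.pi+TY,1,3)])
```

```text
49.1 [-107.4  -14.6   86.6] [-3.142 -0.     3.014] 0.059212383837119936 [ 1.1 -0.  -2. ]
slat [ 5.1500e-01  2.5000e-02  9.9000e-02 -1.3800e-01  8.4139e+01  5.9979e+01] px [324. 225.]
slat [5.9400e-01 1.4000e-02 9.8000e-02 1.4360e+00 5.9575e+01 2.9494e+01] px [324. 352.]
[-117.6  -14.1   98.8] -0.009825776946543796
[-37.7 -14.8  98.3] 1.563913742327054
[0, 0, 0, 1.87, 0, 0, 1, 0, 0, 0, 3.75, 0, 0, 1, 0, 0, 0, 5.62, 0, 0, 1, 0, 0, 0, 7.5, 0, 0.01, 1, 0, 0, 0, 9.37, 0, 0.01, 1, 0, 0, 0, 11.25, 0, 0.01, 1, 0, 0, 0, 13.12, 0, 0.01, 1, 0, 0, 0, 15, 0, 0.01, 1]
[0, 0, 0, 1, 0, -2.25, 1, 0, 0, 0, 2, 0, -4.5, 1, 0, 0, 0, 3, 0, -6.75, 1, 0, 0, 0, 4.01, 0, -9, 1, 0, 0, -0.009, 2.76, -3.14, -8.86, 1, 0, 0, -0.017, 1.52, -6.29, -8.73, 1, 0, 0, -0.026, 0.27, -9.43, -8.59, 1, 0, 0, -0.034, -0.97, -12.58, -8.46, 1]
[0, 0, -0.009, -1.14, -3.18, 0.14, 1, 0, 0, -0.017, -2.27, -6.37, 0.27, 1, 0, 0, -0.026, -3.41, -9.55, 0.41, 1, 0, 0, -0.034, -4.54, -12.74, 0.54, 1, 0, 0, -0.043, -5.68, -15.92, 0.68, 1, 0, 0, -0.051, -6.82, -19.11, 0.81, 1, 0, 0, -0.06, -7.95, -22.29, 0.95, 1, 0, 0, -0.068, -9.09, -25.48, 1.08, 1]
[0, 0, 0, 0, 0, 2.67, 1, 0, 0, 0, 0, 0, 5.33, 1, 0, 0, 0, 0, 0, 8, 1]
```

Emit:
move_arm --deltas '[0, 0, 0, 1.87, 0, 0, 1, 0, 0, 0, 3.75, 0, 0, 1, 0, 0, 0, 5.62, 0, 0, 1, 0, 0, 0, 7.5, 0, 0, 1, 0, 0, 0, 9.37, 0, 0, 1, 0, 0, 0, 11.25, 0, 0, 1, 0, 0, 0, 13.12, 0, 0, 1, 0, 0, 0, 15, 0, 0, 1]'

```text
time: 49.95
tool_pos: [0.3748, 0.0421, 0.0861]
ee_rot: [-3.141, -0.001, 3.014]
wrist_force: [-0.2, 0.1, -1.7]
width: 0.0597
finger_force: 30.0
```

Emit:
move_arm --deltas '[0, 0, 0, 1, 0, -2.25, 1, 0, 0, 0, 2, 0, -4.5, 1, 0, 0, 0, 3, 0, -6.75, 1, 0, 0, 0, 4, 0, -9, 1, 0, 0, -0.009, 2.76, -3.14, -8.86, 1, 0, 0, -0.017, 1.52, -6.29, -8.73, 1, 0, 0, -0.026, 0.27, -9.43, -8.59, 1, 0, 0, -0.034, -0.97, -12.58, -8.46, 1]'

```text
time: 50.75
tool_pos: [0.3694, -0.0851, 0.1709]
ee_rot: [3.141, -0.0, 3.049]
wrist_force: [0.5, 0.0, -1.0]
width: 0.06
finger_force: 30.0
```

Emit:
move_arm --deltas '[0, 0, -0.009, -1.14, -3.18, 0.14, 1, 0, 0, -0.017, -2.27, -6.37, 0.27, 1, 0, 0, -0.026, -3.41, -9.55, 0.41, 1, 0, 0, -0.034, -4.54, -12.74, 0.54, 1, 0, 0, -0.043, -5.68, -15.92, 0.68, 1, 0, 0, -0.051, -6.82, -19.11, 0.81, 1, 0, 0, -0.06, -7.95, -22.29, 0.95, 1, 0, 0, -0.068, -9.09, -25.48, 1.08, 1]'

```text
time: 51.55
tool_pos: [0.4361, -0.3474, 0.1596]
ee_rot: [3.141, -0.001, 3.116]
wrist_force: [0.3, 0.0, -2.2]
width: 0.0596
finger_force: 30.0
```

Emit:
move_arm --deltas '[0, 0, 0, 0, 0, 2.67, 1, 0, 0, 0, 0, 0, 5.33, 1, 0, 0, 0, 0, 0, 8, 1, 0, 0, 0, 0, 0, 8, 1, 0, 0, 0, 0, 0, 8, 1]'

```text
time: 52.05
tool_pos: [0.4359, -0.3459, 0.08]
ee_rot: [3.14, -0.001, 3.116]
wrist_force: [0.8, 0.4, -1.4]
width: 0.06
finger_force: 30.0
```

```bash
cat >> h.py <<'E'
def traylook():
    o=robot.get_obs(); print(o["time"],o["tool_pos"],o["ee_rot"],o["wrist_force"],o["width"])
    RT=rot([0,0,TY])
    print("tcp",RT.T@(o["tool_pos"]-TC)*1000)
    for c in slats(snap("wrist"),zlo=.015,zhi=.14): print((RT.T@(np.array(c[:3])-TC)*1000).round(1),c[3]-TY)
E
python3 -c "
from h import *
traylook()"
```

```text
52.05 [ 0.43588913 -0.34589085  0.07998885] [ 3.14043972e+00 -1.37273453e-03  3.11586503e+00] [ 0.81979533  0.35512092 -1.43456323] 0.05997026384240685
tcp [-36.25209455 -34.80793281  79.98884911]
slat [ 4.45000e-01 -2.62000e-01  2.80000e-02 -3.20000e-02  1.10596e+02
  3.01140e+01] px [436. 210.]
slat [ 4.2600e-01 -3.4500e-01  9.2000e-02 -3.3000e-02  8.4228e+01  5.9958e+01] px [322. 227.]
slat [ 0.506 -0.348  0.092  1.545 59.904 30.062] px [318. 359.]
[-29.2  49.4  28.5] -0.007434905232184048
[-46.3 -34.2  92.1] -0.007737174015908045
[ 33.8 -35.1  91.5] 1.5703499557372438
```

Emit:
move_arm --deltas '[0, 0, 0, 0, 0, 2, 1, 0, 0, 0, 0, 0, 4, 1, 0, 0, 0, 0, 0, 5.2, 1, 0, 0, 0, 0, 0, 5.8, 1, 0, 0, 0, 0, 0, 6.1, 1, 0, 0, 0, 0, 0, 6.3, 1, 0, 0, 0, 0, 0, 6.3, 1]'

```text
time: 52.8
tool_pos: [0.4366, -0.3466, 0.0182]
ee_rot: [-3.141, 0.001, 3.116]
wrist_force: [0.1, 0.2, -1.2]
width: 0.0597
finger_force: 30.0
```

```bash
python3 -c "
from h import *
traylook()"
```

```text
52.8 [ 0.43664118 -0.34658084  0.01816962] [-3.14069452e+00  9.06671659e-04  3.11586911e+00] [ 0.10379051  0.18953448 -1.18967821] 0.05971109266399471
tcp [-35.48302588 -35.478905    18.16961561]
slat [ 4.2700e-01 -3.4600e-01  3.0000e-02 -3.3000e-02  8.4313e+01  6.0082e+01] px [322. 228.]
slat [ 4.2000e-01 -2.6100e-01  2.9000e-02 -3.7000e-02  6.0070e+01  3.0714e+01] px [479. 212.]
slat [ 5.0600e-01 -3.4900e-01  3.0000e-02  1.5480e+00  5.9793e+01  3.1241e+01] px [318. 359.]
[-45.5 -34.8  30.3] -0.007584708043501004
[-54.3  49.8  28.5] -0.011734179337953468
[ 34.4 -35.7  29.9] 1.572591671584818
```

Emit:
move_arm --deltas '[0, 0, 0, 0, 0, 0.15, 1, 0, 0, 0, 0, 0, 0.15, 1, 0, 0, 0, 0, 0, 0.15, -0.5, 0, 0, 0, 0, 0, 0.15, -0.5, 0, 0, 0, 0, 0, 0.15, -0.5, 0, 0, 0, 0, 0, -2, -0.5, 0, 0, 0, 0, 0, -6, -0.5, 0, 0, 0, 0, 0, -11, -0.5]'

```text
time: 53.65
tool_pos: [0.4349, -0.3449, 0.1263]
ee_rot: [3.138, -0.004, 3.116]
wrist_force: [0.4, -0.7, -0.2]
width: 0.0703
finger_force: 0.0
```

Run:
```python
from h import *
traylook()
o=robot.get_obs(); p=np.array(o["tool_pos"]);R=rot(o["ee_rot"]);yp=np.pi+YW
plan([(p+[-.03,.05,.08],R,.12,4.5),(W([-190,0,200]),yp,.12,4.5),(W([-177,0,130]),yp,.12,4)])
```

```text
53.65 [ 0.43492893 -0.34493718  0.1262505 ] [ 3.13776164 -0.00409931  3.1157645 ] [ 0.37932204 -0.7376451  -0.18949491] 0.07031480891899348
tcp [-37.23582961 -33.87856566 126.25049661]
slat [ 4.59000e-01 -3.47000e-01  2.90000e-02 -4.00000e-02  1.48907e+02
  5.99500e+01] px [317. 221.]
slat [ 4.4000e-01 -2.6200e-01  2.9000e-02 -3.5000e-02  9.9924e+01  3.0023e+01] px [417. 192.]
[-13.  -35.5  28.6] -0.014745415582506062
[-34.5  49.4  28.5] -0.009761043286313761
[0, 0, 0, 1.01, 1.61, -2.69, 0.12, 0, 0, 0, 2.03, 3.23, -5.39, 0.12, 0, 0, 0, 3.04, 4.84, -8.08, 0.12, -0.001, 0.001, 0.013, 2.71, 9.19, -7.89, 0.12, -0.002, 0.003, 0.026, 2.39, 13.54, -7.7, 0.12, -0.004, 0.004, 0.038, 2.06, 17.89, -7.51, 0.12, -0.005, 0.006, 0.051, 1.73, 22.24, -7.32, 0.12, -0.006, 0.007, 0.064, 1.4, 26.6, -7.12, 0.12]
[-0.001, 0.001, 0.013, -0.05, 4.36, 0.22, 0.12, -0.002, 0.003, 0.026, -0.1, 8.72, 0.43, 0.12, -0.004, 0.004, 0.038, -0.15, 13.09, 0.65, 0.12, -0.004, 0.004, 0.038, -0.79, 13.07, 4.15, 0.12, -0.004, 0.004, 0.038, -1.42, 13.06, 7.65, 0.12]
```

All three slats lie flat in the tray (tops level at 28.5 mm). Next is the leaf knob.

Emit:
move_arm --deltas '[0, 0, 0, 1.01, 1.61, -2.69, 0.12, 0, 0, 0, 2.03, 3.23, -5.39, 0.12, 0, 0, 0, 3.04, 4.84, -8.08, 0.12, 0, 0, 0.013, 2.71, 9.19, -7.89, 0.12, 0, 0, 0.026, 2.39, 13.54, -7.7, 0.12, 0, 0, 0.038, 2.06, 17.89, -7.51, 0.12, 0, 0, 0.051, 1.73, 22.24, -7.32, 0.12, 0, 0, 0.064, 1.4, 26.6, -7.12, 0.12]'

```text
time: 54.5
tool_pos: [0.4291, -0.0784, 0.1989]
ee_rot: [-3.141, 0.002, 3.051]
wrist_force: [0.4, 0.5, 0.3]
width: 0.041
finger_force: 0.0
```

Emit:
move_arm --deltas '[0, 0, 0.013, -0.05, 4.36, 0.22, 0.12, 0, 0, 0.026, -0.1, 8.72, 0.43, 0.12, 0, 0, 0.038, -0.15, 13.09, 0.65, 0.12, 0, 0, 0.038, -0.79, 13.07, 4.15, 0.12, 0, 0, 0.038, -1.42, 13.06, 7, 0.12, 0, 0, 0.038, -1.42, 13.06, 7, 0.12, 0, 0, 0.038, -1.42, 13.06, 7, 0.12]'

```text
time: 55.2
tool_pos: [0.4547, 0.0488, 0.1289]
ee_rot: [-3.141, -0.001, 3.014]
wrist_force: [0.5, 0.4, -0.3]
width: 0.0413
finger_force: 0.0
```

Run:
```python
from h import *
o=robot.get_obs(); print(o["time"],pf(o["tool_pos"]),o["ee_rot"],o["width"])
s=snap("wrist","w7.png"); q=(cloud(s).reshape(-1,3)-O)@RP*1000; g=s["image"].max(2).reshape(-1)
k=q[(g<90)&(q[:,2]>40)&(q[:,2]<75)&(abs(q[:,1])<25)&(q[:,0]>-205)&(q[:,0]<-158)]
print(len(k),np.percentile(k,[2,50,98],axis=0).round(1).tolist())
rel(W([-177,0,39]),[np.pi,0,np.pi+YW])
```

```text
55.2 [-180.1157821     2.13554911  128.85797104] [-3.14145666e+00 -7.39197364e-04  3.01366322e+00] 0.04129383803601621
886 [[-187.9, -12.0, 53.1], [-178.0, 0.5, 61.7], [-165.9, 12.3, 65.6]]
turn [ 0.     0.002 -0.   ] shift [-0.21 -0.21  9.11]
```

View pics/w7.png

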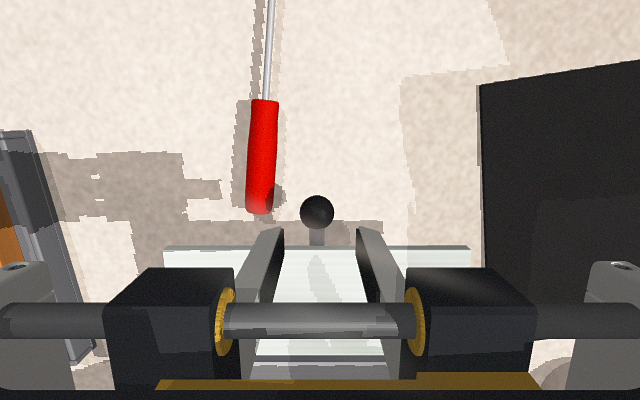

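The knob (317,212) is just ahead of the fingers; the driver's handle end (260,210) stays clear with a narrow opening. I'll descend, pinch, and swing up.

Emit:
move_arm --deltas '[0, 0, 0, -0.2, -0.15, 2.5, 0.12, 0, 0, 0, -0.2, -0.15, 5, 0.12, 0, 0, 0, -0.2, -0.15, 7.5, 0.12, 0, 0, 0, -0.2, -0.15, 9, 0.12, 0, 0, 0, -0.2, -0.15, 9, 0.12, 0, 0, 0, -0.2, -0.15, 9, 1, 0, 0, 0, -0.2, -0.15, 9, 1, 0, 0, 0, -0.2, -0.15, 9, 1]'

```text
time: 56.05
tool_pos: [0.4584, 0.0459, 0.0409]
ee_rot: [-3.14, 0.004, 3.014]
wrist_force: [-0.1, -4.1, 4.4]
width: 0.0266
finger_force: 30.0
```

Emit:
move_arm --deltas '[0, 0, 0, 0, 0, 0, 1, 0, 0, 0, 0, 0, 0, 1]'

```text
time: 56.25
tool_pos: [0.4584, 0.046, 0.0409]
ee_rot: [-3.14, 0.004, 3.014]
wrist_force: [-0.4, -3.7, 5.9]
width: 0.027
finger_force: 30.0
```

```bash
python3 -c "
from h import *
o=robot.get_obs(); print(o['time'],pf(o['tool_pos']),o['width'],o['finger_force'],o['wrist_force'])"
```

```text
56.25 [-176.12949583   -0.23122741   40.85712353] 0.026971561307835613 30.001312494277954 [-0.42915933 -3.7087632   5.89789617]
```

Emit:
move_arm --deltas '[0, 0, 0, 0.09, 0, -0.88, 1, 0, 0, 0, 0.11, 0, -2.15, 1, 0, 0, 0, -0.01, 0, -3.4, 1, 0, 0, 0, -0.23, 0, -4.65, 1, 0, 0, 0, -0.59, 0, -5.85, 1, 0, 0, 0, -1.06, 0, -7.02, 1, 0, 0, 0, -1.65, 0, -8.14, 1, 0, 0, 0, -2.35, 0, -9.19, 1]'

```text
time: 57.05
tool_pos: [0.4784, 0.0434, 0.1304]
ee_rot: [-3.139, -0.005, 3.014]
wrist_force: [-1.3, -5.7, -3.8]
width: 0.0265
finger_force: 30.0
```

Emit:
move_arm --deltas '[0, 0, 0, -0.8, 0, -0.98, 1, 0, 0, 0, -1.69, 0, -1.87, 1, 0, 0, 0, -2.67, 0, -2.67, 1, 0, 0, 0, -3.72, 0, -3.36, 1, 0, 0, 0, -4.83, 0, -3.95, 1, 0, 0, 0, -6, 0, -4.42, 1, 0, 0, 0, -7.21, 0, -4.78, 1, 0, 0, 0, -8.45, 0, -5.01, 1]'

```text
time: 57.85
tool_pos: [0.5641, 0.0325, 0.1835]
ee_rot: [-3.14, 0.001, 3.013]
wrist_force: [-2.3, -5.5, 4.4]
width: 0.0268
finger_force: 30.0
```

Emit:
move_arm --deltas '[0, 0, 0, 0, 0, 0, 1, 0, 0, 0, 0, 0, 0, 1, 0, 0, 0, 0, 0, 0, 0, 0, 0, 0, 0, 0, 0, 0, 0, 0, 0, 0, 0, 0, 0, 0, 0, 0, 0, 0, -4, 0, 0, 0, 0, 0, 0, -8, 0, 0, 0, 0, 3, 0, -12, 0]'

```text
time: 58.65
tool_pos: [0.5349, 0.0375, 0.2998]
ee_rot: [3.141, -0.003, 3.014]
wrist_force: [-0.3, 0.4, 0.7]
width: 0.0472
finger_force: 0.0
```

Emit:
move_arm --deltas '[0, 0, 0, 4, 0, 0, 0, 0, 0, 0, 8, 0, 0, 0, 0, 0, 0, 12, 0, 0, 0, 0, 0, 0, 15, 0, 0, 0, 0, 0, 0, 15, 0, 0, 0]'

```text
time: 59.15
tool_pos: [0.3828, 0.0574, 0.302]
ee_rot: [3.14, 0.002, 3.016]
wrist_force: [0.2, -0.3, 0.0]
width: 0.0469
finger_force: 0.0
```

Run:
```python
from h import *
o=robot.get_obs(); print(o["time"],pf(o["tool_pos"]),o["wrist_force"])
snap("side","s9.png")
s=snap("top","t9.png"); a,b=s["image"],ld("top0.png")["image"]
cv2.imwrite("pics/cmp.png",np.vstack([a[60:340,80:520],b[60:340,80:520]])[:,:,::-1])
q=(cloud(ld("s9.png")).reshape(-1,3)-O)@RP*1000
k=q[(q[:,2]>160)&(q[:,2]<215)&(abs(q[:,1])<120)&(q[:,0]<-50)&(q[:,0]>-130)]; print("leaf top",np.percentile(k,[5,50,95],axis=0).round(0).tolist())
```

```text
59.15 [-252.57037922    1.4699327   302.03875843] [ 0.19801184 -0.26642188  0.0187034 ]
leaf top [[-78.0, -104.0, 162.0], [-61.0, 10.0, 168.0], [-53.0, 109.0, 203.0]]
```

View pics/cmp.png

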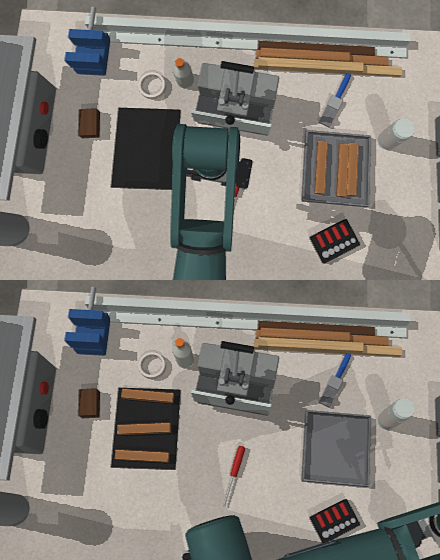

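The comparison shows the leaf up, the lever up, three slats flat in the tray at (338,167), and every bystander in view unmoved; the arm hides the driver. I'll hand in.

```bash
python3 -c "
from bench import robot
print(robot.close_job())"
```

```text
the job is handed in; nothing more can be done
None
```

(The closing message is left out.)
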